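# Reset the swivel fixture and load the knife handle blanks

## Robot

A 6-joint arm with a two-finger parallel gripper is mounted at the origin on the work surface. World frame = base frame: x ahead of the robot, y to its left, z up, the work surface at z = 0. Lengths are in m, angles in rad, forces in N, time in s.
With the tool pointing down it reaches from about 0.35 to 0.975 m from the base axis. Payload 4.9 kg.
Tool frame: the origin (TCP) lies midway between the tips of the shut fingers; the grasp point (between the pads) lies 19 mm behind it; z points along the fingers, y is the line along which they close (so a half turn about z gives the same grasp; the last joint's range is limited). The gripper opens to 85 mm and grips with 20 to 120 N. Pads are 22 mm wide; open, the fingers measure 114 mm over their backs; the gripper's body (76 mm by 85 mm) begins 54 mm behind the grasp point. The pads swing forward as they close: fully open they stand 13 mm farther back than shut.
Start: joints at [1.197, 0.053, 1.613, -0, 1.476, -0.119], TCP at [0.158, 0.605, 0.231] pointing down, gripper open.
Joint ranges: [-3.01, 3.01], [-1.01, 2.22], [0.06, 2.58], [-1.02, 4.17], [0.09, 2.62], [-3.14, 3.14]. Speed limits (rad/s): [2.57, 2.57, 3.14, 3.14, 3.14, 3.14].

## Interface

Orientations are given as a unit quaternion [w, x, y, z].
In Python, from plant import * gives the robot as it stands.
- The arm moves only by the tool jog_arm, never from a script. Its argument "targets" is a list of rows, each a list of 3 entries, a list of its own where there are three numbers: the shift along the tool's x, y, z in units of 25 mm (1.0 is 25 mm), then the turn, a rotation vector about the tool's x, y, z in units of 8 degrees (1.0 is 8 degrees), then the opening in per cent of the stroke, from 0 (shut) to 100 (fully open). A call has 1 to 8 rows; each row is the pose to reach, as a shift and turn from the pose commanded when the call began, along the tool's axes at that moment; what a row does not reach only later rows make up. A row lasts 1/8 s, in which the tool goes at most 62.5 mm and 10.7 degrees, less where a joint would pass 70% of its speed; a pose out of reach is approached as far as the arm can. A call with a gripper value outside its range is refused whole. The fingers move at their own pace and stop on an object; the grip force is fixed at half the most. Time passes only in rows, so rows that repeat a pose let the fingers close. It gives the time, the measured TCP pose, the force, the opening and the grip force at its end, in the units of the state.
- state(): the state, without advancing time (a new reading comes with each control period).
- grab_frame(name): name is "scene" or "top" or "wrist"; returns (picture, depth): 400x640x3 uint8, red, green, blue; 400x640 float32, m along the optical axis (not along the pixel's ray), 0 where there is no reading.
- camera_params(name): a dict with "fovy" (degrees; the focal length in pixels is half the picture's height over the tangent of half this angle, whatever the lens; pixels are square), "cx", "cy" (the principal point, pixels), "dist" ([k1, k2, p1, p2, k3] as OpenCV has them; the pictures are not rectified), "rvec" (rotation vector, rad) and "tvec" (3), from world to camera coordinates, as OpenCV has them; the wrist camera has in their place "hand_eye" (4x4, takes a point from camera to tool coordinates, whose origin is the TCP and whose axes are the flange's). Camera axes: x right, y down, z forward; pixel columns grow to the right and rows downward; lengths in m; the calibration is good to about 2 mm. A picture is of the moment at which its call begins: read the wrist's pose just before it. camera_params takes no time and is no camera call.
- job_done(): hands the job in; it is judged then, once.
The state is a dict: "time": time; "joint_pos": joint angles; "joint_vel": joint speeds; "joint_efforts": joint torques, N m; "tool_pos": TCP position; "tool_rot": TCP orientation; "contact_force": force on the tool from outside, world axes, zero at the start; "ft_torque": the same for the moment, N m; "gripper_width": opening from 0.0 (shut) to 1.0 (fully open); "grasp_force": force on a finger pad.
Only numpy, scipy, OpenCV 4.12 (cv2) and the standard library are available. Lean on these libraries where they do the work, as an engineer would, in place of code of your own. Each camera call takes 0.05 s, during which the arm holds its last target. There are 200 camera calls.

## Task

Lift the hold-down bar level and straight up out of the swivel fixture's two open brackets and lay it on the rubber mat, then loosen the red clamp knob, swing the head until its pointer is on the red index tab, and tighten the knob fully again. After that lay every wooden handle blank on the bench down into its own saddle on the head (any order, any saddle), and finally put the hold-down bar back down in both brackets across them. Do it in this order, let go of everything at the end, and leave the other things on the bench alone.

Things in the scene. Friction and masses are not known exactly. Their poses are not given: they have to be found in the camera images.
- fixture: Swivel fixture fixed to the bench: round green base 240 mm across and 20 mm high. Origin: on the vertical swivel axis, at bench level. Its +x side carries a dark steel scale arc (outer radius 160 mm, white lines every 5 degrees); +y points to the clamp knob. It stands at a different place and yaw each time.
- head (a joint): Swing angle of the head on the base, rad, 0 at the start, grows anticlockwise seen from above; range -0.1 to 0.75. The head is the aluminium deck (146 x 300 mm, top 42 mm over the bench) with all it carries, including a white pointer over the scale. While the clamp is tight it is held (over 3 N m, with a play of about 2 degrees); when loose it turns with about 0.35 N m of friction and stays where it is left.
- head_post (a point): Top centre of the upright round black post used to swing the head: 18 mm diameter, 46 mm tall, top 88 mm over the bench, 150 mm from the swivel axis on the head's -y side. Axes as the head.
- index: Red index tab, 12 mm wide, fixed on the scale, 163 mm from the swivel axis: the angle mark to set. Origin on the swivel axis at bench level; its x axis points from there to the tab's middle. Its angle on the scale differs each time (15 to 35 degrees anticlockwise of the pointer's start). The head is on the mark when its x axis, along which the pointer lies (tip 139 mm out), matches this x axis.
- clamp (a joint): Clamp knob angle, rad: 0 = fully tight (stop), grows anticlockwise seen from above (loosening), 1.6 = fully loose (stop). The clamp no longer grips from about 1.1 on, so turn it to 1.2 or more to loosen; below 0.2 is tight. Turns with 0.25 N m of friction plus up to 0.2 N m near tight; stays where it is left.
- clamp_grip (a point): Grip point of the clamp knob, on its vertical axis, 80 mm over the bench and 170 mm from the swivel axis. The knob is a red bar 58 mm long, 14 mm thick, from 58 to 90 mm over the bench, above a dark round collar 34 mm in diameter. x axis: along the bar; y: across its 14 mm; turns with the knob.
- bracket_seat (a point): Point on the swivel axis at the height of the floor of the head's two U brackets, 78 mm over the bench; axes of the head (x to the pointer, z up). The blue open-topped U brackets stand 105 mm either side along y, each 12 mm thick along y; the slot between their walls is 24 mm wide along x and 18 mm deep (wall tops 96 mm over the bench).
- saddle1 (a point): Resting place for one blank, the head's -y side (next to the post): centre of the saddle floor, 52 mm over the bench, 10 mm over the deck; axes of the head. A blank lies here along x in two U slots (at x = +-42 mm, 16 mm long), each 31 mm wide along y with walls 12 mm high, between end stops at x = +-66 mm (14 mm high over the saddle floor); the middle is open for fingers. The three places lie 50 mm apart.
- saddle2 (a point): Resting place for one blank, the middle: centre of the saddle floor, 52 mm over the bench, 10 mm over the deck; axes of the head. A blank lies here along x in two U slots (at x = +-42 mm, 16 mm long), each 31 mm wide along y with walls 12 mm high, between end stops at x = +-66 mm (14 mm high over the saddle floor); the middle is open for fingers. The three places lie 50 mm apart.
- saddle3 (a point): Resting place for one blank, the head's +y side (knob side): centre of the saddle floor, 52 mm over the bench, 10 mm over the deck; axes of the head. A blank lies here along x in two U slots (at x = +-42 mm, 16 mm long), each 31 mm wide along y with walls 12 mm high, between end stops at x = +-66 mm (14 mm high over the saddle floor); the middle is open for fingers. The three places lie 50 mm apart.
- keeper: Hold-down bar: steel, 236 mm long (along its y), 16 mm wide, 16 mm high, with an orange grip block on the middle of its top: 14 mm thick along x, 50 mm long along y, from 16 to 50 mm over the bar's underside. Origin: centre of the underside; z up. About 0.32 kg. At the start it lies in both U brackets, across the empty saddles; in place its underside is 2 mm above the blanks.
- bar_left (a point): Underside of the hold-down bar near its +y end, +105 mm from the middle (over a bracket when the bar is in place).
- bar_right (a point): Underside of the hold-down bar near its -y end, -105 mm from the middle (over a bracket when the bar is in place).
- blank1: Knife handle blank of pale wood, 120 mm long (along x), 24 x 24 mm, with a black horn collar at its +x end. Origin at its centre. About 60 g. Lies on the bench left of the fixture; two or three of the four are present (any may be absent). Either end and any long face will do in a saddle.
- blank2: Knife handle blank of pale wood, 120 mm long (along x), 24 x 24 mm, with a black horn collar at its +x end. Origin at its centre. About 60 g. Lies on the bench left of the fixture; two or three of the four are present (any may be absent). Either end and any long face will do in a saddle.
- blank3: Knife handle blank of pale wood, 120 mm long (along x), 24 x 24 mm, with a black horn collar at its +x end. Origin at its centre. About 60 g. Lies on the bench left of the fixture; two or three of the four are present (any may be absent). Either end and any long face will do in a saddle.
- blank4: Knife handle blank of pale wood, 120 mm long (along x), 24 x 24 mm, with a black horn collar at its +x end. Origin at its centre. About 60 g. Lies on the bench left of the fixture; two or three of the four are present (any may be absent). Either end and any long face will do in a saddle.
- mat: Black rubber mat fixed to the bench right of the fixture, 290 mm (x) by 110 mm (y), 3 mm thick; resting place for the hold-down bar (lay it along the mat's x). Origin: centre of its underside.
- knife: Finished kitchen knife lying flat beside the blanks, about 270 mm long along x (handle at -x), up to 44 mm wide, 20 mm high; not part of the job, leave it alone. Origin: on its underside, where handle and blade meet.
- oil_can: Red oil can, 56 mm across, 120 mm tall; not part of the job, leave it alone. Origin: centre of its underside.
- mug: Blue mug, 76 mm across, 85 mm tall; not part of the job, leave it alone. Origin: centre of its underside.
- wrench: Wrench lying on the bench; not part of the job, leave it alone. Origin: centre of its underside.
- spacer: Brass block 70 x 50 x 30 mm; not part of the job, leave it alone. Origin: centre of its underside.
Not all that is in view belongs to the job. Leave any blue look-alike of the blank4 alone.

How it is judged:
By the outcome, as a careful person would: the job done as asked, in the order asked, and still so for the second after the job is handed in, with the robot touching nothing.
Of blank1, blank2, blank3, blank4 only 2 to 3 are there at a start; the rules pass over those that are not, and their reading is None.
At some moment in a run one of blank1, blank2, blank3, blank4 may be knocked a few centimetres aside while the robot is not near it.
It also fails if it takes over 210 s, if anything falls off the work surface, if the arm or the gripper's body presses on something with over 40 N, if the wrist force passes 120 N, or if a joint passes its speed limit or range.

## Working session

There is one attempt and no reset: what is moved stays moved. The work goes in short steps, Python scripts to look and compute and a tool call to move; the robot and the scene stay as the last step left them, time stands still between calls to the robot, and variables do not carry over. Pictures are saved under pics/ and viewed, at most 14 in all, crops included, and the job is handed in when it is done.

Besides the shell and the picture viewer there is one more tool, called after "Call:" by a JSON object that holds its "fn" and its "kwargs". jog_arm: Moves the arm, as the interface text tells. Its arguments: {"type":"object","properties":{"targets":{"type":"array"}},"required":["targets"]}

```bash
mkdir -p pics; ls; cat > h.py <<'E'
from plant import *
import numpy as np, cv2
from scipy.spatial.transform import Rotation as R
def K(c,shape=(400,640)):
    f=shape[0]/2/np.tan(np.radians(c["fovy"])/2)
    return np.array([[f,0,c["cx"]],[0,f,c["cy"]],[0,0,1.]])
def toolT(s):
    q=s["tool_rot"];T=np.eye(4);T[:3,:3]=R.from_quat([q[1],q[2],q[3],q[0]]).as_matrix();T[:3,3]=s["tool_pos"];return T
def camT(name,s=None):
    c=camera_params(name)
    if "hand_eye" in c: return c,toolT(s)@np.array(c["hand_eye"])
    T=np.eye(4);T[:3,:3]=cv2.Rodrigues(np.array(c["rvec"],float))[0];T[:3,3]=np.ravel(c["tvec"]);return c,np.linalg.inv(T)
def ray(px,c,T):
    p=cv2.undistortPoints(np.array(px,float).reshape(-1,1,2),K(c),np.array(c["dist"],float)).reshape(-1,2)
    return np.c_[p,np.ones(len(p))]@T[:3,:3].T,T[:3,3]
def onplane(px,z,c,T):
    d,o=ray(px,c,T);t=(z-o[2])/d[:,2];return o+d*t[:,None]
def grab(name,fn=None):
    s=state();im,d=grab_frame(name);c,T=camT(name,s)
    if fn: cv2.imwrite("pics/"+fn,im[:,:,::-1])
    np.savez("last_%s.npz"%name,im=im,d=d,T=T)
    return im,d,c,T
def load(name):
    z=np.load("last_%s.npz"%name);return z["im"],z["d"],camera_params(name),z["T"]
def proj(P,c,T):
    W=np.linalg.inv(T);return cv2.projectPoints(np.array(P,float).reshape(-1,3),cv2.Rodrigues(W[:3,:3])[0],W[:3,3],K(c),np.array(c["dist"],float))[0].reshape(-1,2)
def cloud(d,c,T):
    v,u=np.mgrid[:d.shape[0],:d.shape[1]]
    dr,o=ray(np.c_[u.ravel(),v.ravel()],c,T)
    return (o+dr*d.reshape(-1,1)).reshape(d.shape+(3,))
def jog(p,yaw=None,s=None):
    """shift (units) and z turn (units) from the measured tool pose to TCP p with tool x at world yaw, pointing down"""
    T=toolT(s or state());dp=T[:3,:3].T@(np.array(p)-T[:3,3])/0.025
    out=[dp.round(2)]
    if yaw is not None:
        Rt=np.array([[np.cos(yaw),np.sin(yaw),0],[np.sin(yaw),-np.cos(yaw),0],[0,0,-1]])
        out.append((np.degrees(R.from_matrix(T[:3,:3].T@Rt).as_rotvec())/8).round(2))
    return out
E
python3 - <<'E'
from h import *
s=state();print(s)
for n in ["scene","top","wrist"]:
    im,d,c,T=grab(n,n+"0.png");print(n,c["fovy"],T[:3,3].round(3),(T[:3,2]).round(2))
E
```

```text
pics
{'time': 0.0, 'joint_pos': array([ 1.19699406e+00,  5.33379543e-02,  1.61433164e+00, -1.23728050e-05,
        1.47599513e+00, -1.18986374e-01]), 'joint_vel': array([-1.79085218e-03,  1.96900534e-03, -2.70135443e-03, -5.88337884e-04,
       -1.28007574e-03,  6.19963975e-05]), 'joint_efforts': array([ 1.46993556e-03, -3.93685162e+01, -3.70172954e+01, -7.29722296e-05,
        7.12074587e-03,  2.09913895e-05]), 'tool_pos': array([0.15730205, 0.60422162, 0.23005226]), 'tool_rot': array([-2.46725990e-04,  1.27062873e-01,  9.91894124e-01, -1.00624684e-03]), 'contact_force': array([ 0.88164433, -0.16596895, -0.07737326]), 'ft_torque': array([ 0.01847676, -0.06268215,  0.00242297]), 'grasp_force': 0.0, 'gripper_width': 0.9989994308420325}
scene 46.76230766643857 [1.246 0.175 0.957] [-0.66 -0.12 -0.75]
top 54.14775812575568 [0.365 0.026 1.098] [ 0.13  0.   -0.99]
wrist 59.46009873205827 [0.093 0.621 0.374] [ 0.25 -0.07 -0.97]
```

View pics/top0.png

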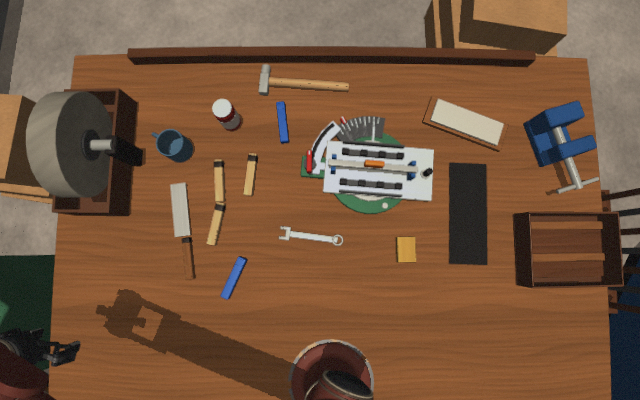

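View pics/scene0.png

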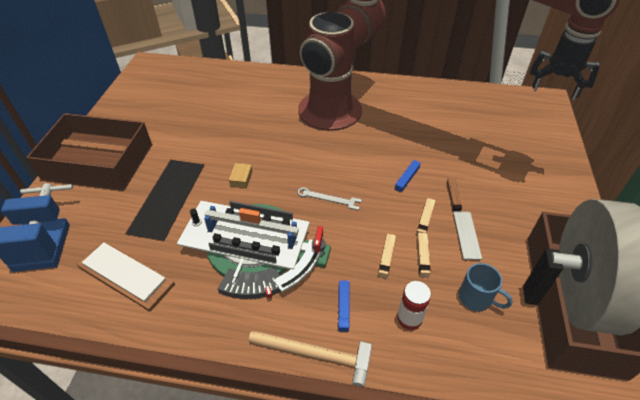

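The top view shows three pale blanks at (219,180), (250,175) and (215,225), and blue look-alikes at (282,122) and (233,278). The fixture is at about (370,175), the red knob at (309,160), the post at (427,172) and the mat at (468,213). Next I'll enlarge the fixture.

```bash
python3 - <<'E'
from h import *
im,d,c,T=load("top")
cv2.imwrite("pics/c1.png",cv2.resize(im[100:230,290:490][:,:,::-1],None,fx=4,fy=4,interpolation=cv2.INTER_CUBIC))
k,p=onplane([(309,160)],.09,c,T)[0],onplane([(427,172)],.088,c,T)[0]
print(k,p,np.linalg.norm(k-p), 'axis',p+(k-p)*150/320,'yaw +y deg',np.degrees(np.arctan2(*(k-p)[1::-1])))
g=cv2.cvtColor(im,cv2.COLOR_RGB2HSV)
m=((g[...,2]<45)).astype(np.uint8);m[:,:440]=0;m[:150]=0;m[275:]=0;m[:,495:]=0
cs=max(cv2.findContours(m,0,2)[0],key=cv2.contourArea);b=cv2.boxPoints(cv2.minAreaRect(cs))
print('mat',onplane(b,.003,c,T).round(3))
m=cv2.inRange(g,(12,60,150),(28,190,255));
for q in cv2.findContours(m,0,2)[0]:
    if 60<cv2.contourArea(q)<600:
        r=cv2.minAreaRect(q);w=onplane(cv2.boxPoints(r),.024,c,T);e=[w[1]-w[0],w[2]-w[1]];e=max(e,key=np.linalg.norm)
        print(np.round(r[0]),np.round(r[1]),w.mean(0).round(3),np.linalg.norm(e).round(3),np.degrees(np.arctan2(e[1],e[0])).round(1))
E
```

```text
[0.59256051 0.06033488 0.09      ] [ 0.56263924 -0.251238    0.088     ] 0.31301269120466246 axis [ 0.57666484 -0.10518821  0.0889375 ] yaw +y deg 84.51453744506667
mat [[ 0.606 -0.34   0.003]
 [ 0.607 -0.449  0.003]
 [ 0.318 -0.435  0.003]
 [ 0.319 -0.33   0.003]]
[407. 249.] [24. 18.] [ 0.361 -0.208  0.024] 0.065 178.8
[214. 227.] [ 9. 35.] [0.418 0.324 0.024] 0.096 -11.1
[ 26. 198.] [51.  4.] [0.496 0.887 0.024] 0.165 -96.3
[ 24. 189.] [49.  7.] [0.523 0.896 0.024] 0.16 -95.7
[210. 184.] [33. 23.] [0.54  0.338 0.024] 0.093 -177.8
[240. 176.] [26. 34.] [0.56  0.255 0.024] 0.096 -5.3
[309.  83.] [80.  7.] [0.837 0.066 0.024] 0.231 -94.5
[551.  50.] [13. 11.] [ 0.955 -0.666  0.024] 0.042 -91.9
[465.  32.] [68. 34.] [ 1.005 -0.401  0.024] 0.209 -145.1
[437.  23.] [47.  5.] [ 1.031 -0.317  0.024] 0.157 -179.3
```

View pics/c1.png

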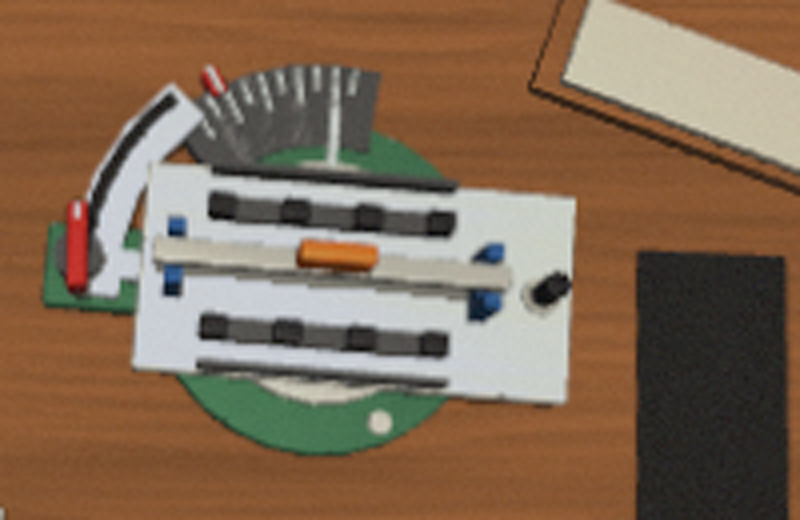

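```bash
python3 - <<'E'
from h import *
print(jog((.58,-.08,.28),np.radians(84.5)))
E
```

```text
[array([-23.26, -22.23,  -1.95]), array([-1.000e-02,  1.000e-02,  1.011e+01])]
```

Call:
{"fn": "jog_arm", "kwargs": {"targets": [[[-23.26,-22.23,-2],[0,0,10.1],100],[[-23.26,-22.23,-2],[0,0,10.1],100],[[-23.26,-22.23,-2],[0,0,10.1],100],[[-23.26,-22.23,-2],[0,0,10.1],100],[[-23.26,-22.23,-2],[0,0,10.1],100],[[-23.26,-22.23,-2],[0,0,10.1],100],[[-23.26,-22.23,-2],[0,0,10.1],100],[[-23.26,-22.23,-2],[0,0,10.1],100]]}}

```text
time: 1.15
tool_pos: [0.4203, 0.1783, 0.2623]
tool_rot: [0.0, 0.741, 0.672, 0.0]
contact_force: [1.3, 0.7, -0.3]
gripper_width: 0.999
grasp_force: 0.0
```

```bash
python3 - <<'E'
from h import *
print(jog((.58,-.08,.28),np.radians(84.5)))
E
```

```text
[array([-9.66,  7.37, -0.71]), array([ 0.  , -0.  , -0.01])]
```

Call:
{"fn": "jog_arm", "kwargs": {"targets": [[[-9.66,7.37,-0.8],[0,0,0],100],[[-9.66,7.37,-0.8],[0,0,0],100],[[-9.66,7.37,-0.8],[0,0,0],100],[[-9.66,7.37,-0.8],[0,0,0],100],[[-9.66,7.37,-0.8],[0,0,0],100],[[-9.66,7.37,-0.8],[0,0,0],100],[[-9.66,7.37,-0.8],[0,0,0],100]]}}

```text
time: 2.02
tool_pos: [0.5801, -0.0774, 0.2817]
tool_rot: [-0.001, 0.74, 0.673, -0.0]
contact_force: [-1.2, 0.3, 1.0]
gripper_width: 0.998
grasp_force: 0.0
```

```bash
python3 - <<'E'
from h import *
im,d,c,T=grab("wrist","w1.png")
print(state()["tool_pos"],d[::100,::100].round(2))
E
```

```text
[ 0.57999802 -0.0768682   0.281915  ] [[0.38 0.38 0.38 0.38 0.38 0.38 0.38]
 [0.41 0.41 0.41 0.32 0.41 0.41 0.41]
 [0.44 0.44 0.44 0.39 0.42 0.44 0.42]
 [0.47 0.48 0.13 0.37 0.48 0.48 0.44]]
```

View pics/w1.png

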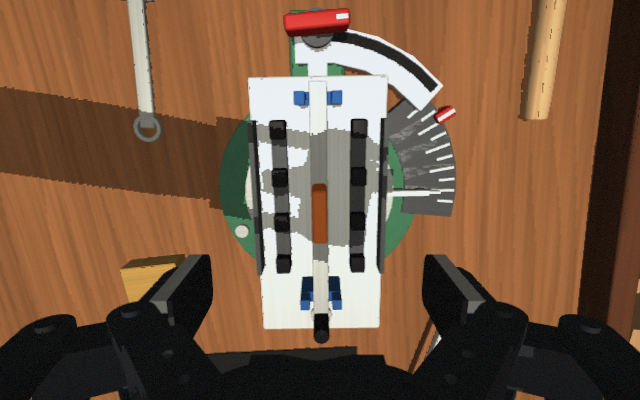

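The wrist view shows the fixture square on: knob bar at (317,21), orange block at (319,212), pointer at (425,193), red tab at (445,114) and post at (321,328).

```bash
cat >> h.py <<'E'
def blobs(im,d,c,T,lo,hi,z,box=None,amin=30):
    g=cv2.cvtColor(im,cv2.COLOR_RGB2HSV);m=cv2.inRange(g,lo,hi)
    if lo[0]==0: m|=cv2.inRange(g,(174,lo[1],lo[2]),(180,255,255))
    if box: mm=np.zeros_like(m);x0,y0,x1,y1=box;mm[y0:y1,x0:x1]=1;m*=mm
    P=cloud(d,c,T);out=[]
    for q in cv2.findContours(m,0,2)[0]:
        if cv2.contourArea(q)<amin: continue
        r=cv2.minAreaRect(q);w=onplane(cv2.boxPoints(r),z,c,T);e=max([w[1]-w[0],w[2]-w[1]],key=np.linalg.norm)
        mm=np.zeros_like(m);cv2.drawContours(mm,[q],-1,255,-1)
        out.append((np.round(r[0]),w.mean(0).round(4),np.linalg.norm(w[1]-w[0]).round(3),np.linalg.norm(w[2]-w[1]).round(3),np.degrees(np.arctan2(e[1],e[0])).round(1),'med',np.median(P[mm>0],0).round(4)))
    return out
E
python3 - <<'E'
from h import *
im,d,c,T=load("wrist")
print('knob/tab');[print(*b) for b in blobs(im,d,c,T,(0,150,60),(6,255,255),.09,(250,0,480,140))]
print('orange');[print(*b) for b in blobs(im,d,c,T,(7,150,60),(16,255,255),.128,(300,150,345,260))]
print('blue');[print(*b) for b in blobs(im,d,c,T,(100,120,40),(125,255,255),.096,(280,80,360,320))]
P=cloud(d,c,T)
for u,v in [(445,114),(425,193),(317,15),(319,212),(321,325),(317,245)]: print((u,v),P[v,u].round(4))
# pointer line at depth z
a,b=onplane([(395,193.5),(450,193.5)],P[193,425][2],c,T);print('ptr',a,b)
np.set_printoptions(suppress=True)
E
```

```text
knob/tab
[444. 114.] [ 0.7019 -0.0299  0.09  ] 0.018 0.012 27.7 med [ 0.7223 -0.0318  0.0317]
[317.  22.] [0.5925 0.0579 0.09  ] 0.057 0.018 -0.3 med [0.5923 0.058  0.0901]
orange
[319. 213.] [ 0.5792 -0.1035  0.128 ] 0.012 0.054 -95.0 med [ 0.5794 -0.1024  0.1283]
blue
[334. 293.] [ 0.5865 -0.2015  0.096 ] 0.011 0.037 -94.5 med [ 0.5866 -0.2091  0.0793]
[306. 293.] [ 0.5573 -0.1987  0.096 ] 0.011 0.037 -95.6 med [ 0.5558 -0.2066  0.0785]
[334.  97.] [ 0.602  -0.0054  0.096 ] 0.013 0.01 -5.4 med [ 0.6022 -0.0054  0.0964]
[301.  98.] [ 0.5724 -0.003   0.096 ] 0.013 0.011 -5.4 med [ 0.5726 -0.003   0.0962]
(445, 114) [ 0.7226 -0.033   0.0347]
(425, 193) [ 0.6993 -0.1182  0.0372]
(317, 15) [0.5932 0.0633 0.091 ]
(319, 212) [ 0.5794 -0.1018  0.1288]
(321, 325) [ 0.568  -0.2504  0.0778]
(317, 245) [ 0.5733 -0.1463  0.0952]
ptr [ 0.66541751 -0.11560975  0.03724522] [ 0.72751472 -0.12148974  0.03724522]
```

```bash
python3 - <<'E'
from h import *
print(jog((.5785,-.1055,.150),np.radians(84.6)),jog((.5785,-.1055,.101),np.radians(84.6)))
E
```

```text
[array([-1.15,  0.05,  5.28]), array([-0.01, -0.  ,  0.  ])] [array([-1.15,  0.05,  7.24]), array([-0.01, -0.  ,  0.  ])]
```

Call:
{"fn": "jog_arm", "kwargs": {"targets": [[[-1.15,0.05,2.5],[0,0,0],50],[[-1.15,0.05,4.5],[0,0,0],50],[[-1.15,0.05,6.2],[0,0,0],50],[[-1.15,0.05,7.0],[0,0,0],50],[[-1.15,0.05,7.24],[0,0,0],50],[[-1.15,0.05,7.24],[0,0,0],50]]}}

```text
time: 2.82
tool_pos: [0.58, -0.1062, 0.103]
tool_rot: [0.001, 0.739, 0.673, 0.001]
contact_force: [-0.6, -0.9, -0.1]
gripper_width: 0.502
grasp_force: 0.0
```

Call:
{"fn": "jog_arm", "kwargs": {"targets": [[[0,0,0],[0,0,0],0],[[0,0,0],[0,0,0],0],[[0,0,0],[0,0,0],0],[[0,0,0],[0,0,0],0],[[0,0,0],[0,0,0],0],[[0,0,0],[0,0,0],0]]}}

```text
time: 3.58
tool_pos: [0.5802, -0.1066, 0.1034]
tool_rot: [0.001, 0.74, 0.673, 0.001]
contact_force: [-1.6, 0.9, 5.8]
gripper_width: 0.152
grasp_force: 59.7
```

Call:
{"fn": "jog_arm", "kwargs": {"targets": [[[0,0,-0.5],[0,0,0],0],[[0,0,-1.2],[0,0,0],0],[[0,0,-2.2],[0,0,0],0],[[0,0,-3.5],[0,0,0],0],[[0,0,-4.5],[0,0,0],0],[[0,0,-4.5],[0,0,0],0]]}}

```text
time: 4.32
tool_pos: [0.5805, -0.1068, 0.2175]
tool_rot: [0.003, 0.74, 0.673, 0.002]
contact_force: [-0.1, 0.5, -3.0]
gripper_width: 0.154
grasp_force: 58.8
```

```bash
python3 - <<'E'
from h import *
print(jog((.4625,-.3885,.2),np.radians(-2.5)),state()['gripper_width'])
E
```

```text
[array([-11.66,  -3.64,   0.69]), array([ 0.04, -0.03, 10.89])] 0.15390777490564309
```

Call:
{"fn": "jog_arm", "kwargs": {"targets": [[[-3,-1,0],[0,0,1.3],0],[[-6,-2,0],[0,0,2.6],0],[[-9,-3,0],[0,0,4],0],[[-11.66,-3.64,0],[0,0,5.3],0],[[-11.66,-3.64,0.7],[0,0,6.6],0],[[-11.66,-3.64,0.7],[0,0,7.9],0],[[-11.66,-3.64,0.7],[0,0,9.2],0],[[-11.66,-3.64,0.7],[0,0,10.5],0]]}}

```text
time: 5.32
tool_pos: [0.46, -0.3875, 0.1942]
tool_rot: [-0.001, 1.0, 0.002, -0.001]
contact_force: [0.4, 0.1, -1.7]
gripper_width: 0.149
grasp_force: 59.2
```

```bash
python3 - <<'E'
from h import *
print(jog((.4625,-.3885,.03),np.radians(-2.5)),state()['gripper_width'])
E
```

```text
[array([0.11, 0.06, 6.57]), array([-0.02,  0.02,  0.34])] 0.1487224895516865
```

Call:
{"fn": "jog_arm", "kwargs": {"targets": [[[0.1,0.06,1.5],[0,0,0.34],0],[[0.1,0.06,3.0],[0,0,0.34],0],[[0.1,0.06,4.5],[0,0,0.34],0],[[0.1,0.06,5.6],[0,0,0.34],0],[[0.1,0.06,6.2],[0,0,0.34],0],[[0.1,0.06,6.4],[0,0,0.34],0],[[0.1,0.06,6.5],[0,0,0.34],0],[[0.1,0.06,6.5],[0,0,0.34],0]]}}

```text
time: 6.32
tool_pos: [0.4641, -0.39, 0.035]
tool_rot: [0.001, 1.0, -0.018, 0.001]
contact_force: [-0.4, 0.6, -2.4]
gripper_width: 0.148
grasp_force: 59.1
```

Call:
{"fn": "jog_arm", "kwargs": {"targets": [[[0,0,0.15],[0,0,0],0],[[0,0,0.28],[0,0,0],0],[[0,0,0.28],[0,0,0],0],[[0,0,0.28],[0,0,0],0]]}}

```text
time: 6.82
tool_pos: [0.4639, -0.3899, 0.0285]
tool_rot: [0.0, 1.0, -0.018, 0.0]
contact_force: [-2.9, 2.0, 5.8]
gripper_width: 0.146
grasp_force: 60.2
```

Call:
{"fn": "jog_arm", "kwargs": {"targets": [[[0,0,0],[0,0,0],40],[[0,0,0],[0,0,0],40],[[0,0,0],[0,0,0],40],[[0,0,-1],[0,0,0],40],[[0,0,-3],[0,0,0],40],[[0,0,-5],[0,0,0],40],[[0,0,-7],[0,0,0],40],[[0,0,-7],[0,0,0],40]]}}

```text
time: 7.82
tool_pos: [0.4657, -0.3917, 0.2083]
tool_rot: [0.004, 1.0, -0.018, 0.004]
contact_force: [-0.2, 0.8, 0.1]
gripper_width: 0.4
grasp_force: 0.0
```

```bash
python3 - <<'E'
from h import *
im,d,c,T=grab("wrist")
print([b for b in blobs(im,d,c,T,(7,150,60),(16,255,255),.053)])
cv2.imwrite("pics/w2.png",im[:,:,::-1])
print(jog((.5924,.058,.2),np.radians(90)))
E
```

```text
[(array([443., 385.]), array([ 0.2533, -0.5142,  0.053 ]), np.float64(0.015), np.float64(0.051), np.float64(-145.9), 'med', array([ 0.2009, -0.5379,  0.0006])), (array([190., 386.]), array([ 0.2633, -0.2571,  0.053 ]), np.float64(0.053), np.float64(0.016), np.float64(-41.0), 'med', array([ 0.2135, -0.2316,  0.0007])), (array([142., 359.]), array([ 0.2971, -0.2145,  0.053 ]), np.float64(0.035), np.float64(0.011), np.float64(-50.9), 'med', array([ 0.2565, -0.184 ,  0.0007])), (array([317., 333.]), array([ 0.3185, -0.3882,  0.053 ]), np.float64(0.107), np.float64(0.06), np.float64(-92.4), 'med', array([ 0.2831, -0.388 ,  0.0006])), (array([562., 319.]), array([ 0.3254, -0.6242,  0.053 ]), np.float64(0.144), np.float64(0.058), np.float64(-90.5), 'med', array([ 0.3202, -0.6508,  0.0388])), (array([559., 248.]), array([ 0.3984, -0.6116,  0.053 ]), np.float64(0.141), np.float64(0.086), np.float64(-90.3), 'med', array([ 0.3927, -0.6227,  0.0379])), (array([313., 185.]), array([ 0.4662, -0.3901,  0.053 ]), np.float64(0.014), np.float64(0.052), np.float64(178.1), 'med', array([ 0.4668, -0.3901,  0.0533])), (array([310., 149.]), array([ 0.4777, -0.3783,  0.053 ]), np.float64(0.525), np.float64(0.286), np.float64(-81.5), 'med', array([ 0.4917, -0.4514,  0.0007]))]
[array([  4.45, -18.12,   0.14]), array([  0.04,   0.  , -11.51])]
```

View pics/w2.png

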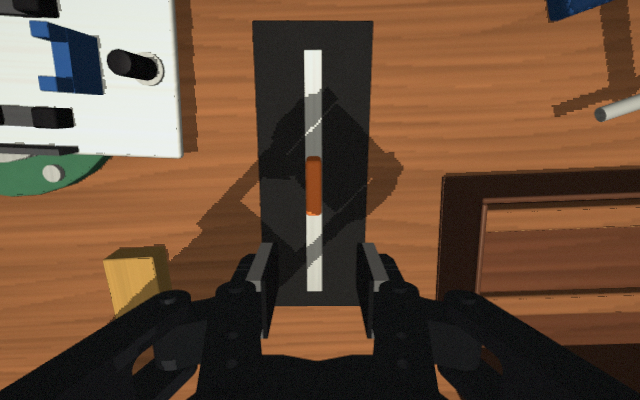

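Call:
{"fn": "jog_arm", "kwargs": {"targets": [[[4.45,-18.12,0],[0,0,-0.25],40],[[4.45,-18.12,0],[0,0,-0.25],40],[[4.45,-18.12,0],[0,0,-0.25],40],[[4.45,-18.12,0],[0,0,-0.25],40],[[4.45,-18.12,0],[0,0,-0.25],40],[[4.45,-18.12,0],[0,0,-0.25],40],[[4.45,-18.12,0],[0,0,-0.25],40],[[4.45,-18.12,0],[0,0,-0.25],40]]}}

```text
time: 8.88
tool_pos: [0.5905, 0.0623, 0.1992]
tool_rot: [-0.0, 1.0, 0.001, -0.002]
contact_force: [-0.6, -0.2, -0.2]
gripper_width: 0.399
grasp_force: 0.0
```

Call:
{"fn": "jog_arm", "kwargs": {"targets": [[[0,0,0],[0,0,0],40],[[0,0,0],[0,0,0],40]]}}

```text
time: 9.12
tool_pos: [0.5906, 0.0586, 0.2002]
tool_rot: [0.0, 1.0, -0.001, -0.001]
contact_force: [-0.8, 0.8, -0.2]
gripper_width: 0.401
grasp_force: 0.0
```

```bash
python3 - <<'E'
from h import *
im,d,c,T=grab("wrist","w3.png")
for b in blobs(im,d,c,T,(0,150,60),(6,255,255),.09): print(*b)
P=cloud(d,c,T);z=P[...,2]
g=cv2.cvtColor(im,cv2.COLOR_RGB2HSV)
m=cv2.inRange(g,(0,150,60),(6,255,255))|cv2.inRange(g,(174,150,60),(180,255,255))
q=P[(m>0)&(z>.087)&(z<.094)];print(q.mean(0),q.min(0),q.max(0),cv2.minAreaRect((q[:,:2]*1000).astype(np.float32)))
print(state()['tool_pos'],jog((.5924,.058,.12),0),state()['joint_pos'])
E
```

```text
[314. 191.] [0.5946 0.0606 0.09  ] 0.014 0.06 -179.9 med [0.5958 0.0603 0.0904]
[423.  22.] [ 0.7089 -0.0118  0.09  ] 0.008 0.016 -152.1 med [ 0.7221 -0.0289  0.0311]
[436.  15.] [ 0.7129 -0.0199  0.09  ] 0.002 0.015 -152.3 med [ 0.7259 -0.0383  0.0325]
[0.59230186 0.06060983 0.09032734] [0.56434891 0.05415123 0.08706785] [0.62148552 0.06760446 0.0929859 ] ((592.9120483398438, 60.88487243652344), (57.14370346069336, 13.397124290466309), 0.11520694196224213)
[0.59071958 0.05817266 0.20058817] [array([0.07, 0.01, 3.22]), array([ 0.  ,  0.01, -0.02])] [-2.69779276e-02  7.19434187e-04  1.71760590e+00 -4.12399361e-04
  1.42533822e+00  1.54707699e+00]
```

Call:
{"fn": "jog_arm", "kwargs": {"targets": [[[0.07,-0.07,2],[0,0,0],40],[[0.07,-0.07,4],[0,0,0],40],[[0.07,-0.07,5],[0,0,0],40],[[0.07,-0.07,5.5],[0,0,0],40],[[0.07,-0.07,5.5],[0,0,0],40],[[0.07,-0.07,5.5],[0,0,0],40]]}}

```text
time: 9.93
tool_pos: [0.5944, 0.0605, 0.0661]
tool_rot: [0.0, 1.0, -0.001, 0.001]
contact_force: [-0.8, -0.6, -0.7]
gripper_width: 0.401
grasp_force: 0.0
```

Call:
{"fn": "jog_arm", "kwargs": {"targets": [[[0,0,0],[0,0,0],0],[[0,0,0],[0,0,0],0],[[0,0,0],[0,0,0],0],[[0,0,0],[0,0,0],0],[[0,0,0],[0,0,0],0]]}}

```text
time: 10.55
tool_pos: [0.5943, 0.0612, 0.0662]
tool_rot: [-0.0, 1.0, -0.001, 0.001]
contact_force: [-1.8, 1.3, 5.9]
gripper_width: 0.15
grasp_force: 59.7
```

Call:
{"fn": "jog_arm", "kwargs": {"targets": [[[0,0,0],[0,0,-1.3],0],[[0,0,0],[0,0,-2.6],0],[[0,0,0],[0,0,-3.9],0],[[0,0,0],[0,0,-5.2],0],[[0,0,0],[0,0,-6.5],0],[[0,0,0],[0,0,-7.8],0],[[0,0,0],[0,0,-9.1],0],[[0,0,0],[0,0,-10.2],0]]}}

```text
time: 11.55
tool_pos: [0.5929, 0.0628, 0.0661]
tool_rot: [-0.002, 0.756, 0.654, 0.001]
contact_force: [-6.8, 6.7, 10.9]
gripper_width: 0.151
grasp_force: 60.3
```

Call:
{"fn": "jog_arm", "kwargs": {"targets": [[[0,0,0],[0,0,-0.2],0],[[0,0,0],[0,0,-0.2],0],[[0,0,0],[0,0,-0.2],0]]}}

```text
time: 11.92
tool_pos: [0.5929, 0.0628, 0.0662]
tool_rot: [-0.002, 0.748, 0.663, 0.001]
contact_force: [-5.1, 5.7, 9.6]
gripper_width: 0.152
grasp_force: 60.2
```

Call:
{"fn": "jog_arm", "kwargs": {"targets": [[[0,0,0],[0,0,0],60],[[0,0,0],[0,0,0],60],[[0,0,0],[0,0,0],60],[[0,0,-2],[0,0,0],60],[[0,0,-4],[0,0,0],60],[[0,0,-5.3],[0,0,0],60],[[0,0,-5.3],[0,0,0],60]]}}

```text
time: 12.8
tool_pos: [0.5953, 0.0607, 0.2008]
tool_rot: [0.003, 0.749, 0.663, 0.003]
contact_force: [0.7, -0.2, 1.1]
gripper_width: 0.599
grasp_force: 0.0
```

```bash
python3 - <<'E'
from h import *
im,d,c,T=grab("wrist")
P=cloud(d,c,T);z=P[...,2]
g=cv2.cvtColor(im,cv2.COLOR_RGB2HSV)
m=cv2.inRange(g,(0,150,60),(6,255,255))|cv2.inRange(g,(174,150,60),(180,255,255))
q=P[(m>0)&(z>.087)&(z<.094)];print(q.mean(0),cv2.minAreaRect((q[:,:2]*1000).astype(np.float32)))
print(state()['tool_pos'],jog((.563,-.2566,.2),np.radians(84.6)))
E
```

```text
[0.59237392 0.06112805 0.09038567] ((592.4374389648438, 61.4025764465332), (56.38990020751953, 13.474404335021973), 83.2251968383789)
[0.59387283 0.06070264 0.19795138] [array([-12.75,   0.31,  -0.08]), array([ 0.02, -0.  , -0.19])]
```

Call:
{"fn": "jog_arm", "kwargs": {"targets": [[[-12.75,0.3,0],[0,0,-0.19],60],[[-12.75,0.3,0],[0,0,-0.19],60],[[-12.75,0.3,0],[0,0,-0.19],60],[[-12.75,0.3,0],[0,0,-0.19],60],[[-12.75,0.3,0],[0,0,-0.19],60],[[-12.75,0.3,0],[0,0,-0.19],60],[[-12.75,0.3,0],[0,0,-0.19],60]]}}

```text
time: 13.72
tool_pos: [0.5612, -0.2561, 0.1945]
tool_rot: [-0.002, 0.74, 0.673, -0.0]
contact_force: [-0.1, 0.8, -0.4]
gripper_width: 0.6
grasp_force: 0.0
```

```bash
python3 - <<'E'
from h import *
im,d,c,T=grab("wrist")
P=cloud(d,c,T)
g=cv2.cvtColor(im,cv2.COLOR_RGB2HSV)
m=(g[...,2]<70)&(abs(P[...,2]-.088)<.004)&(np.hypot(P[...,0]-.563,P[...,1]+.2566)<.03)
q=P[m];print(len(q),q.mean(0),q.min(0),q.max(0))
print(state()['tool_pos'],jog((.563,-.2566,.066),np.radians(84.6)))
E
```

```text
430 [ 0.56716957 -0.25756926  0.08845417] [ 0.55894914 -0.26680234  0.08417798] [ 0.57549961 -0.24938506  0.09111027]
[ 0.56163961 -0.25528993  0.19495543] [array([-0.06,  0.07,  5.16]), array([-0.02, -0.01,  0.  ])]
```

Call:
{"fn": "jog_arm", "kwargs": {"targets": [[[-0.08,0.18,2],[0,0,0],60],[[-0.08,0.18,4],[0,0,0],60],[[-0.08,0.18,4.9],[0,0,0],60],[[-0.08,0.18,5.2],[0,0,0],60],[[-0.08,0.18,5.2],[0,0,0],60]]}}

```text
time: 14.4
tool_pos: [0.5669, -0.2578, 0.067]
tool_rot: [-0.0, 0.739, 0.674, 0.0]
contact_force: [0.0, -0.6, 0.1]
gripper_width: 0.603
grasp_force: 0.0
```

Call:
{"fn": "jog_arm", "kwargs": {"targets": [[[0,0,0],[0,0,0],0],[[0,0,0],[0,0,0],0],[[0,0,0],[0,0,0],0],[[0,0,0],[0,0,0],0],[[0,0,0],[0,0,0],0]]}}

```text
time: 15.02
tool_pos: [0.5675, -0.2593, 0.0688]
tool_rot: [0.001, 0.74, 0.673, 0.001]
contact_force: [-1.1, 1.9, 5.4]
gripper_width: 0.182
grasp_force: 58.6
```

```bash
python3 - <<'E'
from h import *
import math
for a in (4,8,12,16,20,24,28,32,33):
    t=math.radians(a);print(a,round(6*(1-math.cos(t)),2),round(6*math.sin(t),2),round(-a/8,2))
E
```

```text
4 0.01 0.42 -0.5
8 0.06 0.84 -1.0
12 0.13 1.25 -1.5
16 0.23 1.65 -2.0
20 0.36 2.05 -2.5
24 0.52 2.44 -3.0
28 0.7 2.82 -3.5
32 0.91 3.18 -4.0
33 0.97 3.27 -4.12
```

Call:
{"fn": "jog_arm", "kwargs": {"targets": [[[0.01,0.42,0],[0,0,-0.5],0],[[0.06,0.84,0],[0,0,-1],0],[[0.13,1.25,0],[0,0,-1.5],0],[[0.23,1.65,0],[0,0,-2],0],[[0.36,2.05,0],[0,0,-2.5],0],[[0.52,2.44,0],[0,0,-3],0],[[0.7,2.82,0],[0,0,-3.5],0],[[0.8,3.0,0],[0,0,-3.75],0]]}}

```text
time: 16.02
tool_pos: [0.6437, -0.2453, 0.0688]
tool_rot: [-0.0, 0.54, 0.842, 0.001]
contact_force: [-3.9, 4.1, 8.4]
gripper_width: 0.186
grasp_force: 59.1
```

Call:
{"fn": "jog_arm", "kwargs": {"targets": [[[0,0,0],[0,0,0],0],[[0,0,0],[0,0,0],0]]}}

```text
time: 16.27
tool_pos: [0.6442, -0.2451, 0.0688]
tool_rot: [0.001, 0.54, 0.842, 0.001]
contact_force: [-0.6, 4.7, 6.9]
gripper_width: 0.181
grasp_force: 58.9
```

```bash
python3 - <<'E'
from h import *
im,d,c,T=grab("wrist")
im2,d2,c2,T2=grab("top")
a=cv2.resize(im2[90:230,300:440],(560,560),interpolation=cv2.INTER_CUBIC)
a=np.vstack([cv2.resize(im,(640,400)),]);cv2.imwrite("pics/w4.png",a[:,:,::-1])
cv2.imwrite("pics/t4.png",cv2.resize(im2[90:240,290:470],None,fx=4,fy=4,interpolation=cv2.INTER_CUBIC)[:,:,::-1])
E
```

```text
(no output)
```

View pics/w4.png

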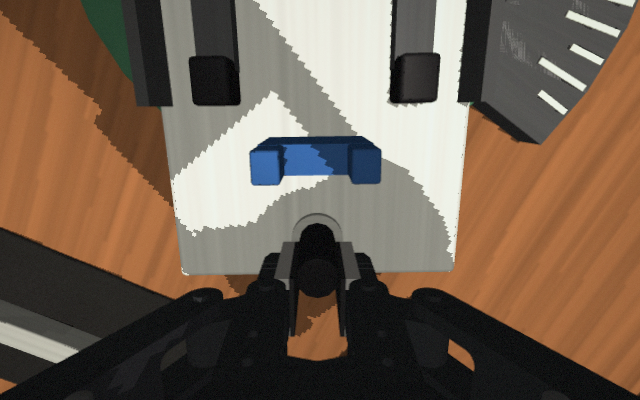

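The wrist view shows the head swung and the post held at (318,270). The pointer and tab are out of view, so I'll let go and look from above.

Call:
{"fn": "jog_arm", "kwargs": {"targets": [[[0,0,0],[0,0,0],60],[[0,0,0],[0,0,0],60],[[0,0,0],[0,0,0],60],[[0,0,-2],[0,0,0],60],[[2,0,-4],[0,0,0],60],[[4,0,-6],[0,0,0],60],[[4.5,0,-7],[0,0,0],60],[[4.5,0,-7],[0,0,0],60]]}}

```text
time: 17.38
tool_pos: [0.5977, -0.1431, 0.2468]
tool_rot: [0.004, 0.539, 0.842, 0.001]
contact_force: [-0.1, 0.1, 0.5]
gripper_width: 0.599
grasp_force: 0.0
```

```bash
python3 - <<'E'
from h import *
im,d,c,T=grab("wrist","w5.png");print(state()['tool_pos'])
E
```

```text
[ 0.59688857 -0.14357731  0.243935  ]
```

View pics/w5.png

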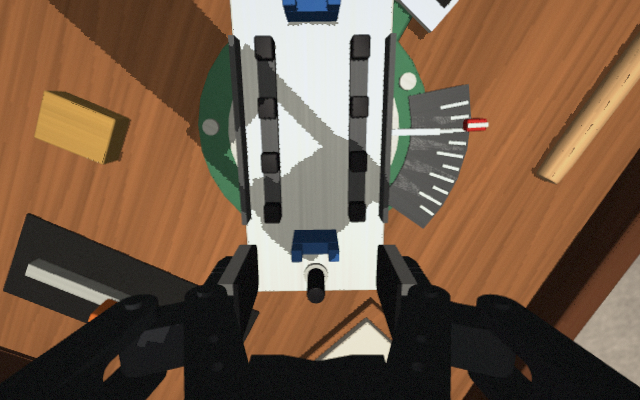

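The pointer is at (430,131) with its tip at about (462,130), just clockwise of the red tab at (476,125), so a small anticlockwise correction is needed.

```bash
cat > ptr.py <<'E'
from h import *
def ptr(im,d,c,T,axis=np.array([.577,-.108])):
    g=cv2.cvtColor(im,cv2.COLOR_RGB2HSV);P=cloud(d,c,T)
    r=np.hypot(P[...,0]-axis[0],P[...,1]-axis[1])
    red=(cv2.inRange(g,(0,140,50),(8,255,255))|cv2.inRange(g,(172,140,50),(180,255,255)))>0
    t=P[red&(r>.14)&(r<.185)&(P[...,2]<.05)]
    tz=np.median(t[:,2]);
    v,u=np.nonzero(red&(r>.14)&(r<.185)&(P[...,2]<.05));tb=onplane([[(u.min()+u.max())/2,(v.min()+v.max())/2]],tz,c,T)[0]
    ta=np.arctan2(tb[1]-axis[1],tb[0]-axis[0])
    ang=np.arctan2(P[...,1]-axis[1],P[...,0]-axis[0])
    w=(g[...,1]<50)&(g[...,2]>170)&(r>.085)&(r<.137)&(abs(ang-ta)<.12)&(P[...,2]>.030)&(P[...,2]<.041)
    n,l,st,ce=cv2.connectedComponentsWithStats(w.astype(np.uint8));k=1+np.argmax(st[1:,4])
    v,u=np.nonzero(l==k);q=onplane(np.c_[u,v],np.median(P[l==k][:,2]),c,T)[:,:2]
    vx,vy,x0,y0=cv2.fitLine(q.astype(np.float32),2,0,.01,.01).ravel()
    if vx<0:vx,vy=-vx,-vy
    perp=(axis[0]-x0)*-vy+(axis[1]-y0)*vx
    # where line meets tab: lateral offset of tab centre from pointer line
    lat=(tb[0]-x0)*-vy+(tb[1]-y0)*vx
    print('pix',st[k],'tab',tb,'tabang',np.degrees(ta),'ptr dir',np.degrees(np.arctan2(vy,vx)),'centroid ang',np.degrees(np.arctan2(y0-axis[1],x0-axis[0])),'axis off line mm',perp*1e3,'tab off line mm',lat*1e3)
if __name__=="__main__": ptr(*load("wrist"))
E
python3 ptr.py
```

```text
pix [397 129  53  10 293] tab [ 0.72184343 -0.03453231  0.03195149] tabang 26.89509744074202 ptr dir 26.103405 centroid ang 24.541211972557324 axis off line mm 2.927658513794687 tab off line mm 5.171713637165957
```

Call:
{"fn": "jog_arm", "kwargs": {"targets": [[[-2.5,0,1],[0,0,0],60],[[-4.5,0,3],[0,0,0],60],[[-4.5,0,5],[0,0,0],60],[[-4.5,0,6.5],[0,0,0],60],[[-4.5,0,7],[0,0,0],60],[[-4.5,0,7],[0,0,0],60]]}}

```text
time: 18.18
tool_pos: [0.6422, -0.2459, 0.0653]
tool_rot: [-0.001, 0.54, 0.841, -0.0]
contact_force: [-0.5, -1.0, -0.3]
gripper_width: 0.598
grasp_force: 0.0
```

Call:
{"fn": "jog_arm", "kwargs": {"targets": [[[0,0,0],[0,0,0],0],[[0,0,0],[0,0,0],0],[[0,0,0],[0,0,0],0],[[0,0,0],[0,0,0],0],[[0.04,0.1,0],[0,0,-0.1],0],[[0.08,0.19,0],[0,0,-0.22],0],[[0.08,0.19,0],[0,0,-0.22],0],[[0.08,0.19,0],[0,0,-0.22],0]]}}

```text
time: 19.18
tool_pos: [0.6486, -0.2445, 0.0698]
tool_rot: [0.004, 0.527, 0.85, -0.001]
contact_force: [2.9, -5.2, 4.0]
gripper_width: 0.184
grasp_force: 58.7
```

Call:
{"fn": "jog_arm", "kwargs": {"targets": [[[0,0,0],[0,0,0],60],[[0,0,0],[0,0,0],60],[[0,0,0],[0,0,0],60],[[0,0,-2],[0,0,0],60],[[2,0,-4],[0,0,0],60],[[4,0,-6],[0,0,0],60],[[4.5,0,-7],[0,0,0],60],[[4.5,0,-7],[0,0,0],60]]}}

```text
time: 20.18
tool_pos: [0.5979, -0.1403, 0.2466]
tool_rot: [0.004, 0.526, 0.85, 0.001]
contact_force: [0.2, 0.5, -0.6]
gripper_width: 0.601
grasp_force: 0.0
```

```bash
python3 - <<'E'
from ptr import *
ptr(*grab("wrist","w6.png"));s=state();print(s['tool_pos'],jog((.5925,.0615,.2),np.radians(83.2)))
E
```

```text
pix [396 123  54  21 300] tab [ 0.7215455  -0.03453617  0.0320882 ] tabang 26.941505692538488 ptr dir 26.418356 centroid ang 26.16198302293622 axis off line mm 0.47693832032614375 tab off line mm 1.9573936134974872
[ 0.59715753 -0.14087657  0.24378585] [array([7.34, 3.43, 1.74]), array([0.02, 0.01, 4.15])]
```

```bash
python3 - <<'E'
from h import *
im,d,c,T=load("wrist")
cv2.imwrite("pics/c6.png",cv2.resize(im[70:190,370:510],None,fx=5,fy=5,interpolation=cv2.INTER_CUBIC)[:,:,::-1])
E
```

```text
(no output)
```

View pics/c6.png

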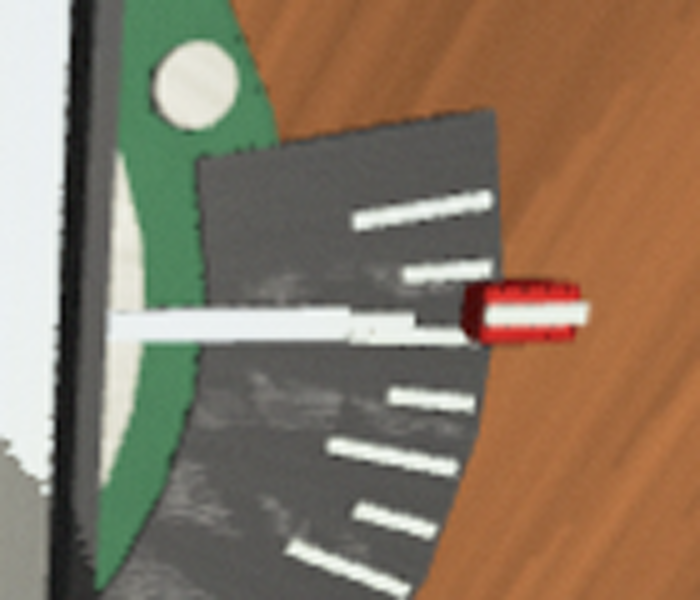

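The crop shows the pointer tip at (415,320), with its line meeting the white line on the tab at (535,315) to within about 0.3 degrees. It's on the mark, so I'll tighten now.

Call:
{"fn": "jog_arm", "kwargs": {"targets": [[[7.34,3.43,1.2],[0,0,1.3],40],[[7.34,3.43,1.2],[0,0,2.6],40],[[7.34,3.43,1.2],[0,0,3.9],40],[[7.34,3.43,1.7],[0,0,4.15],40],[[7.34,3.43,1.7],[0,0,4.15],40],[[7.34,3.43,1.7],[0,0,4.15],40]]}}

```text
time: 20.98
tool_pos: [0.5918, 0.0601, 0.1983]
tool_rot: [-0.0, 0.748, 0.664, -0.001]
contact_force: [0.0, 0.7, -0.0]
gripper_width: 0.402
grasp_force: 0.0
```

```bash
python3 - <<'E'
from h import *
print(jog((.593,.0617,.066),np.radians(83.2)))
E
```

```text
[array([0.07, 0.05, 5.29]), array([-0.01,  0.  , -0.01])]
```

Call:
{"fn": "jog_arm", "kwargs": {"targets": [[[0.07,0.05,2],[0,0,0],40],[[0.07,0.05,4],[0,0,0],40],[[0.07,0.05,5],[0,0,0],40],[[0.07,0.05,5.35],[0,0,0],40],[[0.07,0.05,5.35],[0,0,0],0],[[0.07,0.05,5.35],[0,0,0],0],[[0.07,0.05,5.35],[0,0,0],0],[[0.07,0.05,5.35],[0,0,0],0]]}}

```text
time: 21.98
tool_pos: [0.5928, 0.062, 0.0664]
tool_rot: [-0.0, 0.748, 0.664, -0.001]
contact_force: [-5.3, -2.3, -1.1]
gripper_width: 0.151
grasp_force: 60.1
```

Call:
{"fn": "jog_arm", "kwargs": {"targets": [[[0,0,0],[0,0,1.3],0],[[0,0,0],[0,0,2.6],0],[[0,0,0],[0,0,3.9],0],[[0,0,0],[0,0,5.2],0],[[0,0,0],[0,0,6.5],0],[[0,0,0],[0,0,7.8],0],[[0,0,0],[0,0,9.1],0],[[0,0,0],[0,0,10],0]]}}

```text
time: 22.98
tool_pos: [0.5933, 0.0613, 0.0664]
tool_rot: [0.001, 1.0, 0.026, -0.0]
contact_force: [-1.6, -4.4, -2.7]
gripper_width: 0.149
grasp_force: 59.9
```

Call:
{"fn": "jog_arm", "kwargs": {"targets": [[[0,0,0],[0,0,0.3],0],[[0,0,0],[0,0,0.6],0],[[0,0,0],[0,0,0.6],0]]}}

```text
time: 23.35
tool_pos: [0.5934, 0.0612, 0.0664]
tool_rot: [0.001, 1.0, -0.014, -0.0]
contact_force: [-2.4, -4.4, -1.5]
gripper_width: 0.153
grasp_force: 59.9
```

```bash
python3 - <<'E'
from h import *
s=state();print(s['ft_torque'],s['contact_force'],jog(s['tool_pos'],0))
E
```

```text
[-0.83425353  0.37989757  0.2129561 ] [-2.3604618  -4.38800814 -1.49326803] [array([0., 0., 0.]), array([ 0.02,  0.  , -0.2 ])]
```

Call:
{"fn": "jog_arm", "kwargs": {"targets": [[[0,0,0],[0,0,0],50],[[0,0,0],[0,0,0],50],[[0,0,0],[0,0,0],50],[[0,0,-2],[0,0,0],50],[[0,0,-4],[0,0,0],50],[[0,1.0,-6],[0,0,0],50],[[0,2.0,-7.5],[0,0,0],50],[[0,2.0,-7.5],[0,0,0],50]]}}

```text
time: 24.35
tool_pos: [0.5943, 0.0114, 0.2586]
tool_rot: [0.0, 1.0, -0.015, 0.005]
contact_force: [-0.3, -0.7, -0.1]
gripper_width: 0.499
grasp_force: 0.0
```

```bash
python3 - <<'E'
from h import *
im,d,c,T=grab("wrist","w7.png")
P=cloud(d,c,T);z=P[...,2]
g=cv2.cvtColor(im,cv2.COLOR_RGB2HSV)
m=cv2.inRange(g,(0,150,60),(6,255,255))|cv2.inRange(g,(174,150,60),(180,255,255))
q=P[(m>0)&(z>.087)&(z<.094)];print(q.mean(0),cv2.minAreaRect((q[:,:2]*1000).astype(np.float32)))
im,d,c,T=grab("top")
g=cv2.cvtColor(im,cv2.COLOR_RGB2HSV)
m=cv2.inRange(g,(12,60,120),(30,255,255))
cv2.imwrite("pics/c7.png",cv2.resize(im[90:310,140:300],None,fx=2.7,fy=2.7,interpolation=cv2.INTER_CUBIC)[:,:,::-1])
E
```

```text
[0.5918958  0.06029885 0.09038897] ((592.9138793945312, 60.529747009277344), (13.29321575164795, 56.89707946777344), 88.83910369873047)
```

View pics/w7.png

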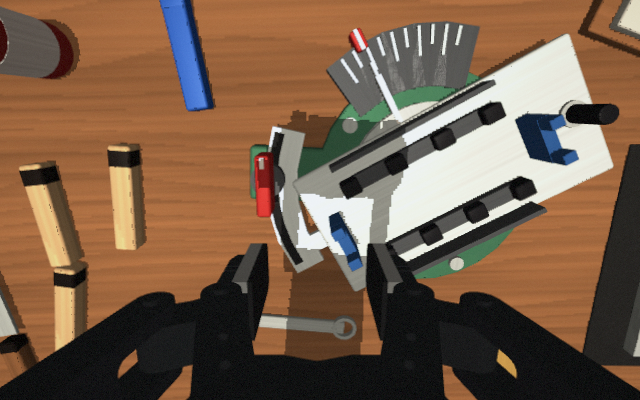

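View pics/c7.png

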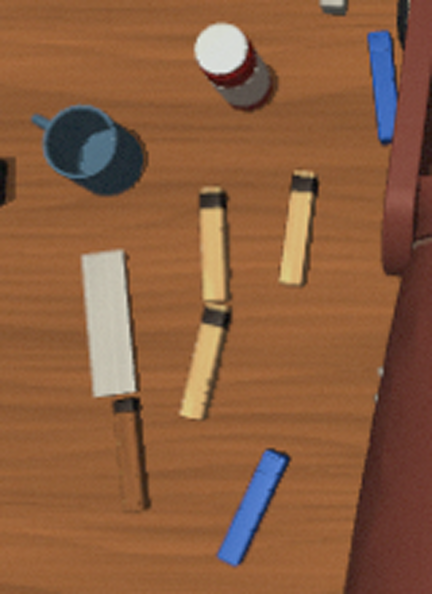

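The head pointer is on the tab at (358,42), and the knob measures at the tight stop. The crop shows three pale wooden blanks with black collars, at (213,245), (299,228) and (206,362), which fit the description. The blue bars at (382,87) and (253,507) are the look-alikes, so I'll leave them.

```bash
python3 - <<'E'
from h import *
print(jog((.50,.30,.26),0))
E
```

```text
[array([ -4.01, -11.38,  -0.27]), array([-0.  , -0.01, -0.21])]
```

Call:
{"fn": "jog_arm", "kwargs": {"targets": [[[-4,-11.4,-0.2],[0,0,-0.2],45],[[-4,-11.4,-0.2],[0,0,-0.2],45],[[-4,-11.4,-0.2],[0,0,-0.2],45],[[-4,-11.4,-0.2],[0,0,-0.2],45],[[-4,-11.4,-0.2],[0,0,-0.2],45],[[-4,-11.4,-0.2],[0,0,-0.2],45],[[-4,-11.4,-0.2],[0,0,-0.2],45]]}}

```text
time: 25.32
tool_pos: [0.4994, 0.3003, 0.2562]
tool_rot: [0.001, 1.0, 0.0, -0.001]
contact_force: [-0.5, -0.1, -0.7]
gripper_width: 0.451
grasp_force: 0.0
```

```bash
cat > bl.py <<'E'
from h import *
def blanks(fn=None):
    im,d,c,T=grab("wrist",fn);P=cloud(d,c,T);z=P[...,2]
    g=cv2.cvtColor(im,cv2.COLOR_RGB2HSV)
    # top faces: height 20..28 mm, pale wood or dark collar (not blue, not fingers)
    m=((z>.019)&(z<.029)&~((g[...,0]>95)&(g[...,0]<130)&(g[...,1]>120)&(g[...,2]>60))&(P[...,1]>.15)&(P[...,1]<.42)&(P[...,0]>.25)).astype(np.uint8)
    for q in cv2.findContours(cv2.morphologyEx(m,cv2.MORPH_OPEN,np.ones((3,3))),0,2)[0]:
        if cv2.contourArea(q)<300: continue
        w=onplane(q.reshape(-1,2),.024,c,T)[:,:2];r=cv2.minAreaRect((w*1000).astype(np.float32))
        b=cv2.boxPoints(r);e=max([b[1]-b[0],b[2]-b[1]],key=np.linalg.norm);a=np.degrees(np.arctan2(e[1],e[0]));a=(a+90)%180-90
        hsv=np.median(g[m.astype(bool)&(cv2.drawContours(np.zeros_like(m),[q],-1,1,-1)>0)],0)
        ctr=np.array(r[0])/1000
        print('centre',ctr.round(4),'size',np.round(r[1],1),'yaw',a.round(1),'hsv',hsv,'jog hi/lo',jog((*ctr,.10),np.radians(a)),jog((*ctr,.005))[0])
    print(state()['tool_pos'])
if __name__=="__main__":
    import sys;blanks(sys.argv[1])
E
python3 bl.py w8.png
```

```text
centre [0.4301 0.3216] size [ 24.3 119.8] yaw -11.4 hsv [ 23.  90. 251.] jog hi/lo [array([-2.78, -0.88,  6.27]), array([0.01, 0.01, 1.42])] [-2.77 -0.88 10.07]
centre [0.5511 0.3172] size [119.8  24.4] yaw 4.2 hsv [ 16. 102. 181.] jog hi/lo [array([ 2.06, -0.71,  6.26]), array([ 0.01,  0.01, -0.53])] [ 2.07 -0.71 10.06]
centre [0.5686 0.2289] size [ 25.4 119.5] yaw -6.0 hsv [ 16. 116. 176.] jog hi/lo [array([2.77, 2.82, 6.26]), array([0.01, 0.01, 0.74])] [ 2.77  2.82 10.06]
[0.49981835 0.29977614 0.25659187]
```

View pics/w8.png

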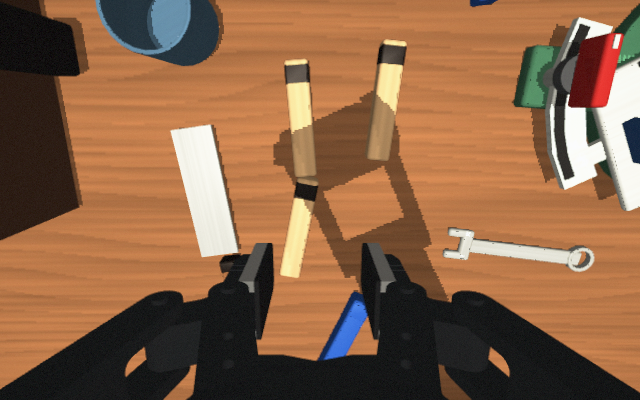

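The view shows all three wooden blanks clearly, at (300,118), (386,100) and (299,228). The box sizes come out at 120 x 24 mm, and the blue bar at (345,325) stays where it is. I'll take the one at (386,100) first.

Call:
{"fn": "jog_arm", "kwargs": {"targets": [[[2,2,1.5],[0,0,0.74],45],[[2.77,2.82,3.5],[0,0,0.74],45],[[2.77,2.82,5.5],[0,0,0.74],45],[[2.77,2.82,7.5],[0,0,0.74],45],[[2.77,2.82,9],[0,0,0.74],45],[[2.77,2.82,9.7],[0,0,0.74],45],[[2.77,2.82,9.9],[0,0,0.74],45],[[2.77,2.82,9.9],[0,0,0.74],45]]}}

```text
time: 26.38
tool_pos: [0.5705, 0.2299, 0.012]
tool_rot: [-0.0, 0.999, -0.052, 0.001]
contact_force: [0.2, -1.4, 1.0]
gripper_width: 0.45
grasp_force: 0.0
```

Call:
{"fn": "jog_arm", "kwargs": {"targets": [[[0,0,0],[0,0,0],0],[[0,0,0],[0,0,0],0],[[0,0,0],[0,0,0],0],[[0,0,0],[0,0,0],0]]}}

```text
time: 26.88
tool_pos: [0.5711, 0.2304, 0.013]
tool_rot: [-0.001, 0.999, -0.052, 0.002]
contact_force: [-1.7, -0.9, 6.2]
gripper_width: 0.26
grasp_force: 61.9
```

Call:
{"fn": "jog_arm", "kwargs": {"targets": [[[0,0,-1],[0,0,0],0],[[0,0,-3],[0,0,0],0],[[0,0,-5],[0,0,0],0],[[0,0,-7],[0,0,0],0],[[0,0,-7],[0,0,0],0]]}}

```text
time: 27.5
tool_pos: [0.5724, 0.2309, 0.1923]
tool_rot: [-0.002, 0.999, -0.052, 0.005]
contact_force: [0.1, -0.2, -0.4]
gripper_width: 0.263
grasp_force: 61.1
```

```bash
python3 - <<'E'
from h import *
im=cv2.imread("pics/w7.png")
c=camera_params("wrist");s=dict(tool_pos=[.5943,.0114,.2586],tool_rot=[0,1,-.015,.005])
T=toolT(s)@np.array(c["hand_eye"])
# dark post tops: refine centres with mask of dark pixels
g=cv2.cvtColor(im,cv2.COLOR_BGR2GRAY)
pts=[]
for u,v in [(491,112),(447,138),(396,162),(351,187),(523,188),(475,211),(431,233)]:
    w=g[v-16:v+17,u-16:u+17]<48
    n,l,st,ce=cv2.connectedComponentsWithStats(w.astype(np.uint8));k=1+np.argmax(st[1:,4]);pts.append((u-16+ce[k][0],v-16+ce[k][1]))
print(np.round(pts,1))
W=onplane(pts,.064,c,T)[:,:2];print(W.round(4))
L=np.array([(42,-75),(42,-25),(42,25),(42,75),(-42,-75),(-42,-25),(-42,25)])/1000
H=R.align_vectors(np.c_[W-W.mean(0),np.zeros(7)],np.c_[L-L.mean(0),np.zeros(7)])[0].as_matrix()[:2,:2]
t=W.mean(0)-H@L.mean(0);print('axis',t,'yaw',np.degrees(np.arctan2(H[1,0],H[0,0])),((L@H.T+t-W)*1e3).round(1).tolist())
ax=np.array([.5772,-.108]);a=np.radians(27.7);xh=np.array([np.cos(a),np.sin(a)]);yh=np.array([-xh[1],xh[0]])
for n,y in((1,-.05),(2,0),(3,.05)):
    p=ax+y*yh+.0022*xh;print(n,p.round(4),jog((*p,.19),a))
E
```

```text
[[490.4 112.8]
 [442.6 137.4]
 [395.3 161.9]
 [351.3 185.6]
 [521.  187.6]
 [474.7 209.2]
 [429.7 231.3]]
[[ 0.6513 -0.1526]
 [ 0.63   -0.1097]
 [ 0.608  -0.0655]
 [ 0.5858 -0.0228]
 [ 0.5788 -0.1893]
 [ 0.5579 -0.146 ]
 [ 0.5358 -0.1023]]
axis [ 0.58232352 -0.10574387] yaw 26.769079117873435 [[2.3, -1.2], [1.1, 0.5], [0.6, 1.0], [0.3, 2.9], [-0.2, -2.3], [-1.8, -1.0], [-2.2, -0.0]]
1 [ 0.6024 -0.1512] [array([ 2.78, 15.08,  0.06]), array([-0.01, -0.08, -4.21])]
2 [ 0.5791 -0.107 ] [array([ 1.67, 13.42,  0.05]), array([-0.01, -0.08, -4.21])]
3 [ 0.5559 -0.0627] [array([ 0.56, 11.75,  0.05]), array([-0.01, -0.08, -4.21])]
```

Call:
{"fn": "jog_arm", "kwargs": {"targets": [[[1.7,13.4,0],[0,0,-1],0],[[1.7,13.4,0],[0,0,-2],0],[[1.7,13.4,0],[0,0,-3],0],[[1.7,13.4,0],[0,0,-4.2],0],[[1.7,13.4,0],[0,0,-4.2],0],[[1.7,13.4,0],[0,0,-4.2],0],[[1.7,13.4,0],[0,0,-4.2],0],[[1.7,13.4,0],[0,0,-4.2],0]]}}

```text
time: 28.5
tool_pos: [0.5764, -0.1067, 0.1846]
tool_rot: [-0.001, 0.971, 0.239, -0.001]
contact_force: [0.3, 0.0, -0.5]
gripper_width: 0.258
grasp_force: 61.1
```

```bash
cat > sad.py <<'E'
from h import *
def sad(ax=np.array([.579,-.1075]),deg=27.7):
    im,d,c,T=grab("wrist");P=cloud(d,c,T);g=cv2.cvtColor(im,cv2.COLOR_RGB2GRAY)
    a=np.radians(deg);H=np.array([[np.cos(a),-np.sin(a)],[np.sin(a),np.cos(a)]])
    m=(abs(P[...,2]-.064)<.003)&(g<75);Q=P[m][:,:2]
    for it in range(3):
        l=(Q-ax)@H
        L=[];W=[]
        for x in(-42,42):
            for y in(-75,-25,25,75):
                k=(abs(l[:,0]-x/1e3)<.014)&(abs(l[:,1]-y/1e3)<.014)
                if k.sum()>60:
                    lo,hi=np.percentile(l[k],2,axis=0),np.percentile(l[k],98,axis=0)
                    W.append(ax+H@((lo+hi)/2));L.append((x/1e3,y/1e3))
                    if it==2: print(x,y,k.sum(),((lo+hi)/2*1e3).round(1),((hi-lo)*1e3).round(1))
        L=np.array(L);W=np.array(W);n=np.zeros((len(L),1))
        H=R.align_vectors(np.hstack([W-W.mean(0),n]),np.hstack([L-L.mean(0),n]))[0].as_matrix()[:2,:2];ax=W.mean(0)-H@L.mean(0)
    print('axis',ax.round(4),'yaw',np.degrees(np.arctan2(H[1,0],H[0,0])).round(2),'z',np.median(P[m][:,2]))
    return ax,H
if __name__=="__main__":
    ax,H=sad();s=state();t=toolT(s);print(s['tool_pos'],'tool in head mm',((t[:2,3]-ax)@H*1e3).round(1),'tool yaw',np.degrees(np.arctan2(t[1,0],t[0,0])).round(2))
E
python3 sad.py
```

```text
-42 -75 421 [-42.5 -75.2] [14.7 17. ]
-42 -25 163 [-40.3 -28.2] [10.3 13.1]
-42 25 102 [-38.5  29.7] [6.7 8.2]
-42 75 446 [-42.8  73.8] [15.3 17.5]
42 -75 512 [ 41.2 -75. ] [14.5 17. ]
42 -25 440 [ 41.  -26.5] [15.3 15.8]
42 25 244 [41.  27.8] [15.3 12.2]
42 75 512 [40.8 73.6] [14.5 17.2]
axis [ 0.5797 -0.1076] yaw 26.93 z 0.06455733237971267
[ 0.57651946 -0.10641828  0.1848417 ] tool in head mm [-2.3  2.5] tool yaw 27.72
```

```bash
cat > go.py <<'E'
from h import *
import sys
a=np.radians(27.1);H=np.array([[np.cos(a),-np.sin(a)],[np.sin(a),np.cos(a)]]);ax=np.array([.5797,-.1078])
def tgt(y,off,z): return (*(ax+H@np.array([off,y])),z)
if __name__=="__main__":
    y,off,z=map(float,sys.argv[1:]);p=tgt(y/1e3,off/1e3,z/1e3);print(np.round(p,4),jog(p,a),state()['tool_pos'])
E
python3 go.py -50 2.2 66
```

```text
[ 0.6044 -0.1513  0.066 ] [array([0.16, 2.11, 4.75]), array([-0.01,  0.  ,  0.08])] [ 0.57651946 -0.10641828  0.1848417 ]
```

Stop short at z of about 0.09 to check alignment, then lower.

Call:
{"fn": "jog_arm", "kwargs": {"targets": [[[0.16,1.2,0.5],[0,0,0.08],0],[[0.16,2.11,1.5],[0,0,0.08],0],[[0.16,2.11,2.8],[0,0,0.08],0],[[0.16,2.11,3.6],[0,0,0.08],0],[[0.16,2.11,3.6],[0,0,0.08],0],[[0.16,2.11,3.6],[0,0,0.08],0]]}}

```text
time: 29.3
tool_pos: [0.6057, -0.1522, 0.0969]
tool_rot: [0.001, 0.972, 0.234, 0.001]
contact_force: [-0.3, -0.1, -0.8]
gripper_width: 0.259
grasp_force: 61.1
```

```bash
python3 go.py -50 2.2 66; python3 - <<'E'
from h import *
im,d,c,T=grab("wrist")
cv2.imwrite("pics/w9.png",im[:,:,::-1])
E
```

```text
[ 0.6044 -0.1513  0.066 ] [array([-0.03, -0.06,  1.24]), array([ 0.01, -0.01, -0.01])] [ 0.60566621 -0.15222472  0.09692118]
```

View pics/w9.png

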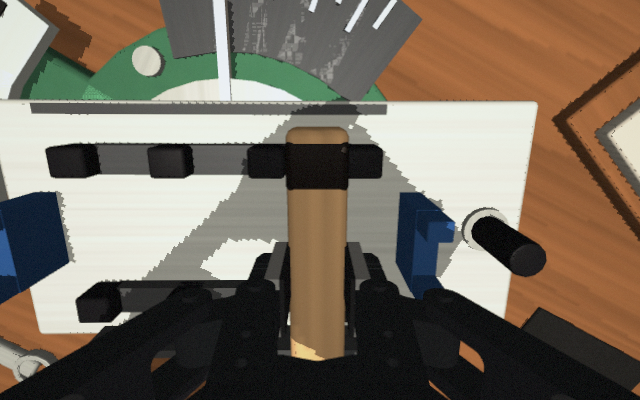

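The blank at (318,160) sits centred between the slot walls at (265,160) and (366,160), so I'll lower it.

Call:
{"fn": "jog_arm", "kwargs": {"targets": [[[-0.03,-0.06,0.5],[0,0,0],0],[[-0.03,-0.06,0.9],[0,0,0],0],[[-0.03,-0.06,1.2],[0,0,0],0],[[-0.03,-0.06,1.25],[0,0,0],0],[[-0.03,-0.06,1.25],[0,0,0],0]]}}

```text
time: 29.98
tool_pos: [0.6033, -0.1515, 0.065]
tool_rot: [-0.0, 0.972, 0.233, -0.001]
contact_force: [-3.2, 1.8, 6.4]
gripper_width: 0.26
grasp_force: 61.9
```

Call:
{"fn": "jog_arm", "kwargs": {"targets": [[[0,0,0],[0,0,0],38],[[0,0,0],[0,0,0],38],[[0,0,0],[0,0,0],38],[[0,0,-1],[0,0,0],38],[[0,0,-3],[0,0,0],38],[[0,0,-5],[0,0,0],38],[[0,0,-7],[0,0,0],38],[[0,0,-7],[0,0,0],38]]}}

```text
time: 30.98
tool_pos: [0.6062, -0.1525, 0.246]
tool_rot: [0.003, 0.972, 0.233, 0.005]
contact_force: [-0.1, -0.2, -0.7]
gripper_width: 0.378
grasp_force: 0.0
```

```bash
python3 - <<'E'
from h import *
im,d,c,T=grab("wrist");P=cloud(d,c,T);z=P[...,2]
m=(abs(z-.076)<.004)&(np.hypot(P[...,0]-.603,P[...,1]+.152)<.07);q=P[m];print(m.sum(),np.median(z[m]),cv2.minAreaRect((q[:,:2]*1000).astype(np.float32)))
from go import *;print('want',tgt(-.05,0,0))
print(jog((.50,.28,.26),0))
E
```

```text
3650 0.07670732280893544 ((612.346435546875, -174.77867126464844), (118.7730712890625, 73.49240112304688), 27.101083755493164)
want (np.float64(0.6024772453616758), np.float64(-0.15231064023055635), 0)
[array([  4.12, -17.3 ,  -0.76]), array([ 0.02, -0.03,  3.38])]
```

Call:
{"fn": "jog_arm", "kwargs": {"targets": [[[4.1,-17.3,-0.7],[0,0,1.2],45],[[4.1,-17.3,-0.7],[0,0,2.4],45],[[4.1,-17.3,-0.7],[0,0,3.38],45],[[4.1,-17.3,-0.7],[0,0,3.38],45],[[4.1,-17.3,-0.7],[0,0,3.38],45],[[4.1,-17.3,-0.7],[0,0,3.38],45],[[4.1,-17.3,-0.7],[0,0,3.38],45],[[4.1,-17.3,-0.7],[0,0,3.38],45]]}}

```text
time: 32.02
tool_pos: [0.4963, 0.2832, 0.2545]
tool_rot: [0.0, 1.0, 0.002, -0.002]
contact_force: [0.4, -0.3, -0.3]
gripper_width: 0.447
grasp_force: 0.0
```

Call:
{"fn": "jog_arm", "kwargs": {"targets": [[[0,0,0],[0,0,0],45],[[0,0,0],[0,0,0],45]]}}

```text
time: 32.28
tool_pos: [0.4986, 0.279, 0.2558]
tool_rot: [0.0, 1.0, -0.001, -0.001]
contact_force: [0.4, 0.8, 0.1]
gripper_width: 0.451
grasp_force: 0.0
```

```bash
python3 bl.py w10.png
```

```text
centre [0.3758 0.4011] size [32.3 20.9] yaw 8.1 hsv [ 13.  147.5 120. ] jog hi/lo [array([-4.93, -4.88,  6.25]), array([ 0.  ,  0.01, -1.03])] [-4.92 -4.88 10.05]
centre [0.4301 0.3213] size [ 24.4 120.1] yaw -11.1 hsv [ 22.  91. 251.] jog hi/lo [array([-2.75, -1.69,  6.25]), array([0.01, 0.01, 1.37])] [-2.74 -1.7  10.05]
centre [0.5511 0.317 ] size [119.7  24.6] yaw 4.2 hsv [ 16.  93. 202.] jog hi/lo [array([ 2.09, -1.54,  6.24]), array([ 0.  ,  0.01, -0.54])] [ 2.1  -1.54 10.04]
[0.49881115 0.2788771  0.25610126]
```

Call:
{"fn": "jog_arm", "kwargs": {"targets": [[[1.2,-1,1.5],[0,0,-0.54],45],[[2.0,-1.52,3.5],[0,0,-0.54],45],[[2.0,-1.52,5.5],[0,0,-0.54],45],[[2.0,-1.52,7.5],[0,0,-0.54],45],[[2.0,-1.52,9],[0,0,-0.54],45],[[2.0,-1.52,9.7],[0,0,-0.54],45],[[2.0,-1.52,9.9],[0,0,-0.54],45],[[2.0,-1.52,9.9],[0,0,-0.54],45]]}}

```text
time: 33.33
tool_pos: [0.5497, 0.3184, 0.0108]
tool_rot: [-0.0, 0.999, 0.037, 0.001]
contact_force: [0.4, 0.1, -0.0]
gripper_width: 0.455
grasp_force: 0.0
```

Call:
{"fn": "jog_arm", "kwargs": {"targets": [[[0,0,0],[0,0,0],0],[[0,0,0],[0,0,0],0],[[0,0,0],[0,0,0],0],[[0,0,0],[0,0,0],0]]}}

```text
time: 33.83
tool_pos: [0.5502, 0.319, 0.0118]
tool_rot: [-0.001, 0.999, 0.037, 0.002]
contact_force: [0.2, -0.7, 5.9]
gripper_width: 0.263
grasp_force: 61.0
```

Call:
{"fn": "jog_arm", "kwargs": {"targets": [[[0,0,-0.5],[0,0,0],0],[[0,0,-1.5],[0,0,0],0],[[0,0,-3.5],[0,0,0],0],[[0,0,-5.5],[0,0,0],0],[[0,0,-7],[0,0,0],0],[[0,0,-7],[0,0,0],0]]}}

```text
time: 34.58
tool_pos: [0.5506, 0.3193, 0.1898]
tool_rot: [-0.002, 0.999, 0.037, 0.004]
contact_force: [0.3, -0.0, -0.4]
gripper_width: 0.261
grasp_force: 60.1
```

```bash
python3 go.py 0 2 180
```

```text
[ 0.5815 -0.1069  0.18  ] [array([-0.05, 17.09,  0.34]), array([-0.01, -0.06, -2.85])] [0.55057935 0.31933602 0.18975153]
```

Call:
{"fn": "jog_arm", "kwargs": {"targets": [[[-0.1,17.1,0.2],[0,0,-0.9],0],[[-0.1,17.1,0.2],[0,0,-1.8],0],[[-0.1,17.1,0.2],[0,0,-2.85],0],[[-0.1,17.1,0.2],[0,0,-2.85],0],[[-0.1,17.1,0.2],[0,0,-2.85],0],[[-0.1,17.1,0.2],[0,0,-2.85],0],[[-0.1,17.1,0.2],[0,0,-2.85],0],[[-0.1,17.1,0.2],[0,0,-2.85],0]]}}

```text
time: 35.58
tool_pos: [0.5767, -0.1111, 0.1773]
tool_rot: [-0.001, 0.973, 0.232, -0.001]
contact_force: [-0.0, 0.6, -1.3]
gripper_width: 0.265
grasp_force: 60.1
```

Call:
{"fn": "jog_arm", "kwargs": {"targets": [[[0,0,0],[0,0,0],0],[[0,0,0],[0,0,0],0]]}}

```text
time: 35.83
tool_pos: [0.5775, -0.1068, 0.1786]
tool_rot: [-0.0, 0.972, 0.235, -0.001]
contact_force: [0.1, 0.1, -1.4]
gripper_width: 0.26
grasp_force: 60.1
```

```bash
python3 go.py 0 -1 65
```

```text
[ 0.5788 -0.1083  0.065 ] [array([0.02, 0.08, 4.54]), array([-0.01,  0.01,  0.01])] [ 0.57752722 -0.10677275  0.1785731 ]
```

Call:
{"fn": "jog_arm", "kwargs": {"targets": [[[0.0,0.04,1.5],[0,0,0],0],[[0.0,0.04,2.8],[0,0,0],0],[[0.0,0.04,3.4],[0,0,0],0],[[0.0,0.04,3.4],[0,0,0],0],[[0.0,0.04,3.4],[0,0,0],0]]}}

```text
time: 36.45
tool_pos: [0.5795, -0.1091, 0.096]
tool_rot: [0.001, 0.972, 0.234, 0.001]
contact_force: [-0.3, 0.1, -0.6]
gripper_width: 0.264
grasp_force: 60.1
```

```bash
python3 go.py 0 -1 65
```

```text
[ 0.5788 -0.1083  0.065 ] [array([-0.01, -0.04,  1.24]), array([ 0.01, -0.01,  0.  ])] [ 0.57949524 -0.10908826  0.09602517]
```

Call:
{"fn": "jog_arm", "kwargs": {"targets": [[[-0.01,-0.04,0.5],[0,0,0],0],[[-0.01,-0.04,0.9],[0,0,0],0],[[-0.01,-0.04,1.2],[0,0,0],0],[[-0.01,-0.04,1.26],[0,0,0],0],[[-0.01,-0.04,1.26],[0,0,0],0]]}}

```text
time: 37.08
tool_pos: [0.5775, -0.1083, 0.0638]
tool_rot: [-0.0, 0.972, 0.234, -0.001]
contact_force: [-4.7, 0.9, 8.5]
gripper_width: 0.261
grasp_force: 61.2
```

Call:
{"fn": "jog_arm", "kwargs": {"targets": [[[0,0,0],[0,0,0],37],[[0,0,0],[0,0,0],37],[[0,0,0],[0,0,0],37],[[0,0,-1],[0,0,0],37],[[0,0,-3],[0,0,0],37],[[0,0,-5],[0,0,0],37],[[0,0,-7],[0,0,0],37],[[0,0,-7],[0,0,0],37]]}}

```text
time: 38.08
tool_pos: [0.5804, -0.1092, 0.2441]
tool_rot: [0.003, 0.972, 0.234, 0.005]
contact_force: [-0.0, -0.4, 0.2]
gripper_width: 0.371
grasp_force: 0.0
```

```bash
cat > chk.py <<'E'
from h import *
from go import tgt,H,ax
im,d,c,T=grab("wrist");P=cloud(d,c,T);l=(P[...,:2]-ax)@H
for y in(-.05,0,.05):
    m=(abs(l[...,0])<.058)&(abs(l[...,1]-y)<.008);zz=P[...,2][m]
    m2=(abs(P[...,2]-.076)<.003)&(abs(l[...,1]-y)<.02)&(abs(l[...,0])<.075);q=l[m2]
    print(y,m.sum(),np.percentile(zz,[5,50,95]).round(4) if m.sum() else None,m2.sum(),(np.percentile(q,[1,99],axis=0)*1e3).round(1).tolist() if m2.sum() else '')
print(jog((.50,.28,.26),0))
E
python3 chk.py
```

```text
-0.05 11275 [0.0763 0.3134 0.3297] 3320 [[-56.4, -61.5], [57.3, -37.8]]
0 5542 [0.0759 0.3214 0.3309] 3369 [[-59.0, -11.3], [57.3, 12.2]]
0.05 9825 [0.0425 0.3174 0.3297] 0 
[array([  4.27, -15.28,  -0.81]), array([ 0.02, -0.03,  3.39])]
```

Both blanks lie at 76 mm top height inside their slots. Now the third.

Call:
{"fn": "jog_arm", "kwargs": {"targets": [[[4.2,-15.3,-0.7],[0,0,1.2],45],[[4.2,-15.3,-0.7],[0,0,2.4],45],[[4.2,-15.3,-0.7],[0,0,3.39],45],[[4.2,-15.3,-0.7],[0,0,3.39],45],[[4.2,-15.3,-0.7],[0,0,3.39],45],[[4.2,-15.3,-0.7],[0,0,3.39],45],[[4.2,-15.3,-0.7],[0,0,3.39],45],[[4.2,-15.3,-0.7],[0,0,3.39],45]]}}

```text
time: 39.12
tool_pos: [0.4957, 0.2811, 0.2529]
tool_rot: [0.001, 1.0, 0.001, -0.002]
contact_force: [0.1, 0.1, -0.6]
gripper_width: 0.449
grasp_force: 0.0
```

Call:
{"fn": "jog_arm", "kwargs": {"targets": [[[0,0,0],[0,0,0],45],[[0,0,0],[0,0,0],45]]}}

```text
time: 39.38
tool_pos: [0.4972, 0.2789, 0.2546]
tool_rot: [0.0, 1.0, -0.001, -0.0]
contact_force: [-0.6, -0.3, 0.5]
gripper_width: 0.45
grasp_force: 0.0
```

```bash
python3 bl.py w11.png
```

```text
centre [0.3753 0.4009] size [32.7 21.2] yaw 8.1 hsv [ 12. 151. 145.] jog hi/lo [array([-4.89, -4.87,  6.2 ]), array([ 0.  ,  0.  , -1.03])] [-4.89 -4.87 10.  ]
centre [0.4275 0.3199] size [ 24.3 119.1] yaw -12.8 hsv [ 23.  89. 251.] jog hi/lo [array([-2.79, -1.63,  6.2 ]), array([0.  , 0.  , 1.58])] [-2.79 -1.63 10.  ]
[0.4973243  0.27896197 0.25490125]
```

Call:
{"fn": "jog_arm", "kwargs": {"targets": [[[-1.5,-1,1.5],[0,0,1.2],42],[[-2.85,-1.62,3.5],[0,0,1.58],42],[[-2.85,-1.62,5.5],[0,0,1.58],42],[[-2.85,-1.62,7.5],[0,0,1.58],42],[[-2.85,-1.62,9],[0,0,1.58],42],[[-2.85,-1.62,9.7],[0,0,1.58],42],[[-2.85,-1.62,9.85],[0,0,1.58],42],[[-2.85,-1.62,9.85],[0,0,1.58],42]]}}

```text
time: 40.42
tool_pos: [0.4271, 0.321, 0.0105]
tool_rot: [-0.001, 0.994, -0.111, 0.001]
contact_force: [-0.3, -0.9, 0.1]
gripper_width: 0.417
grasp_force: 0.0
```

Call:
{"fn": "jog_arm", "kwargs": {"targets": [[[0,0,0],[0,0,0],0],[[0,0,0],[0,0,0],0],[[0,0,0],[0,0,0],0],[[0,0,0],[0,0,0],0]]}}

```text
time: 40.92
tool_pos: [0.4275, 0.3215, 0.0113]
tool_rot: [-0.001, 0.994, -0.11, 0.002]
contact_force: [-0.3, -0.6, 7.2]
gripper_width: 0.262
grasp_force: 62.1
```

Call:
{"fn": "jog_arm", "kwargs": {"targets": [[[0,0,-0.5],[0,0,0],0],[[0,0,-1.5],[0,0,0],0],[[0,0,-3.5],[0,0,0],0],[[0,0,-5.5],[0,0,0],0],[[0,0,-7],[0,0,0],0],[[0,0,-7],[0,0,0],0]]}}

```text
time: 41.68
tool_pos: [0.4277, 0.3218, 0.1889]
tool_rot: [-0.002, 0.994, -0.11, 0.003]
contact_force: [0.8, -0.4, -0.9]
gripper_width: 0.259
grasp_force: 61.3
```

```bash
python3 go.py 50 0 180
```

```text
[ 0.5569 -0.0633  0.18  ] [array([ 8.42, 13.9 ,  0.33]), array([-0.02, -0.06, -4.97])] [0.42774212 0.32179304 0.18894777]
```

Call:
{"fn": "jog_arm", "kwargs": {"targets": [[[8.4,13.9,0.2],[0,0,-1],0],[[8.4,13.9,0.2],[0,0,-2],0],[[8.4,13.9,0.2],[0,0,-3],0],[[8.4,13.9,0.2],[0,0,-4],0],[[8.4,13.9,0.2],[0,0,-4.97],0],[[8.4,13.9,0.2],[0,0,-4.97],0],[[8.4,13.9,0.2],[0,0,-4.97],0],[[8.4,13.9,0.2],[0,0,-4.97],0]]}}

```text
time: 42.68
tool_pos: [0.5537, -0.0662, 0.1771]
tool_rot: [-0.001, 0.973, 0.232, -0.001]
contact_force: [1.1, -0.1, -0.8]
gripper_width: 0.267
grasp_force: 61.2
```

Call:
{"fn": "jog_arm", "kwargs": {"targets": [[[0,0,0],[0,0,0],0],[[0,0,0],[0,0,0],0]]}}

```text
time: 42.92
tool_pos: [0.5539, -0.0633, 0.1785]
tool_rot: [-0.0, 0.972, 0.235, -0.0]
contact_force: [-0.2, -0.5, -0.3]
gripper_width: 0.262
grasp_force: 61.2
```

```bash
python3 go.py 50 0.5 65
```

```text
[ 0.5574 -0.0631  0.065 ] [array([0.13, 0.06, 4.54]), array([-0.01,  0.01,  0.01])] [ 0.55385015 -0.06327412  0.17847751]
```

Call:
{"fn": "jog_arm", "kwargs": {"targets": [[[0.11,0.02,1.5],[0,0,0],0],[[0.11,0.02,2.8],[0,0,0],0],[[0.11,0.02,3.4],[0,0,0],0],[[0.11,0.02,3.4],[0,0,0],0],[[0.11,0.02,3.4],[0,0,0],0]]}}

```text
time: 43.55
tool_pos: [0.5582, -0.0637, 0.0957]
tool_rot: [0.001, 0.972, 0.234, 0.001]
contact_force: [1.0, -0.0, -0.3]
gripper_width: 0.258
grasp_force: 61.3
```

```bash
python3 go.py 50 0.5 65
```

```text
[ 0.5574 -0.0631  0.065 ] [array([-0.02, -0.04,  1.23]), array([ 0.01, -0.01,  0.  ])] [ 0.55818447 -0.06372231  0.09573286]
```

Call:
{"fn": "jog_arm", "kwargs": {"targets": [[[-0.02,-0.04,0.5],[0,0,0],0],[[-0.02,-0.04,0.9],[0,0,0],0],[[-0.02,-0.04,1.2],[0,0,0],0],[[-0.02,-0.04,1.26],[0,0,0],0],[[-0.02,-0.04,1.26],[0,0,0],0]]}}

```text
time: 44.18
tool_pos: [0.556, -0.0631, 0.0633]
tool_rot: [-0.0, 0.972, 0.234, -0.001]
contact_force: [-3.4, 0.4, 6.4]
gripper_width: 0.26
grasp_force: 62.1
```

Call:
{"fn": "jog_arm", "kwargs": {"targets": [[[0,0,0],[0,0,0],37],[[0,0,0],[0,0,0],37],[[0,0,0],[0,0,0],37],[[0,0,-1],[0,0,0],37],[[0,0,-3],[0,0,0],37],[[0,0,-5],[0,0,0],37],[[0,0,-7],[0,0,0],37],[[0,0,-7],[0,0,0],37]]}}

```text
time: 45.18
tool_pos: [0.559, -0.0637, 0.2437]
tool_rot: [0.002, 0.972, 0.234, 0.005]
contact_force: [0.4, -0.7, -0.4]
gripper_width: 0.373
grasp_force: 0.0
```

```bash
python3 chk.py; python3 -c "
from h import *
print(jog((.465,-.390,.2),np.radians(-2)))"
```

```text
-0.05 2209 [0.0756 0.0768 0.0779] 3354 [[-58.4, -61.6], [57.2, -38.5]]
0 11186 [0.0763 0.3134 0.3294] 3280 [[-56.3, -11.2], [57.3, 12.4]]
0.05 5472 [0.076  0.3213 0.3304] 3365 [[-59.4, 38.7], [57.3, 62.2]]
[array([  4.21, -13.27,  -0.82]), array([ 0.02, -0.03,  3.39])]
[array([-9.25,  9.94,  1.61]), array([ 0.02, -0.03,  3.64])]
```

Call:
{"fn": "jog_arm", "kwargs": {"targets": [[[-9.25,9.95,0.5],[0,0,1.2],40],[[-9.25,9.95,1],[0,0,2.4],40],[[-9.25,9.95,1.6],[0,0,3.64],40],[[-9.25,9.95,1.6],[0,0,3.64],40],[[-9.25,9.95,1.6],[0,0,3.64],40],[[-9.25,9.95,1.6],[0,0,3.64],40],[[-9.25,9.95,1.6],[0,0,3.64],40],[[-9.25,9.95,1.6],[0,0,3.64],40]]}}

```text
time: 46.22
tool_pos: [0.4633, -0.3887, 0.1961]
tool_rot: [-0.001, 1.0, -0.018, -0.001]
contact_force: [0.7, -0.1, -0.6]
gripper_width: 0.404
grasp_force: 0.0
```

Call:
{"fn": "jog_arm", "kwargs": {"targets": [[[0,0,0],[0,0,0],40],[[0,0,0],[0,0,0],40]]}}

```text
time: 46.48
tool_pos: [0.4641, -0.3889, 0.1978]
tool_rot: [0.0, 1.0, -0.017, 0.0]
contact_force: [0.3, -0.4, 0.6]
gripper_width: 0.4
grasp_force: 0.0
```

```bash
python3 - <<'E'
from h import *
im,d,c,T=grab("wrist");P=cloud(d,c,T);g=cv2.cvtColor(im,cv2.COLOR_RGB2HSV);z=P[...,2]
near=np.hypot(P[...,0]-.465,P[...,1]+.39)<.16
q=P[near&(abs(z-.053)<.004)];b=P[near&(abs(z-.019)<.004)&(g[...,1]<60)]
for k in(q,b): r=cv2.minAreaRect((k[:,:2]*1000).astype(np.float32));print(len(k),r)
print(jog((q[:,0].mean(),q[:,1].mean(),.0285),np.radians(-2)),state()['tool_pos'])
E
```

```text
1374 ((442.165771484375, -456.39691162109375), (165.57440185546875, 92.05915069580078), 71.6471176147461)
3267 ((464.1013488769531, -389.7951965332031), (16.005584716796875, 235.4931640625), 88.11424255371094)
[array([-0.46,  1.85,  6.77]), array([ 0., -0.,  0.])] [ 0.46404606 -0.38901926  0.1978486 ]
```

Call:
{"fn": "jog_arm", "kwargs": {"targets": [[[-0.02,0.03,2],[0,0,0],40],[[-0.02,0.03,4],[0,0,0],40],[[-0.02,0.03,5.5],[0,0,0],40],[[-0.02,0.03,6.5],[0,0,0],40],[[-0.02,0.03,6.75],[0,0,0],40],[[-0.02,0.03,6.75],[0,0,0],40]]}}

```text
time: 47.28
tool_pos: [0.4634, -0.3906, 0.0294]
tool_rot: [0.0, 1.0, -0.018, 0.0]
contact_force: [0.3, -0.6, 0.1]
gripper_width: 0.398
grasp_force: 0.0
```

Call:
{"fn": "jog_arm", "kwargs": {"targets": [[[0,0,0],[0,0,0],0],[[0,0,0],[0,0,0],0],[[0,0,0],[0,0,0],0],[[0,0,0],[0,0,0],0],[[0,0,0],[0,0,0],0]]}}

```text
time: 47.9
tool_pos: [0.4641, -0.3915, 0.0308]
tool_rot: [0.001, 1.0, -0.018, 0.001]
contact_force: [0.2, 1.1, 5.9]
gripper_width: 0.152
grasp_force: 59.9
```

Call:
{"fn": "jog_arm", "kwargs": {"targets": [[[0,0,-0.5],[0,0,0],0],[[0,0,-1.5],[0,0,0],0],[[0,0,-3],[0,0,0],0],[[0,0,-5],[0,0,0],0],[[0,0,-7],[0,0,0],0],[[0,0,-7.5],[0,0,0],0],[[0,0,-7.5],[0,0,0],0]]}}

```text
time: 48.78
tool_pos: [0.4629, -0.3904, 0.2161]
tool_rot: [0.0, 1.0, -0.018, 0.0]
contact_force: [-0.8, 0.5, -2.8]
gripper_width: 0.148
grasp_force: 59.0
```

```bash
python3 -c "
from h import *
print(jog((.5797,-.1078,.2),np.radians(117.1)))"
```

```text
[array([  4.27, -11.46,   0.64]), array([  0.  ,   0.  , -14.89])]
```

Call:
{"fn": "jog_arm", "kwargs": {"targets": [[[1,-2,0],[0,0,-1.2],0],[[2,-4,0],[0,0,-2.4],0],[[3,-6,0],[0,0,-3.6],0],[[3.5,-8,0],[0,0,-4.8],0],[[4,-10,0],[0,0,-6],0],[[4.27,-11.46,0],[0,0,-7.2],0],[[4.27,-11.46,0],[0,0,-8.4],0],[[4.27,-11.46,0],[0,0,-9.6],0]]}}

```text
time: 49.78
tool_pos: [0.5782, -0.1066, 0.2119]
tool_rot: [-0.003, 0.793, 0.61, -0.002]
contact_force: [0.4, -0.9, -3.3]
gripper_width: 0.145
grasp_force: 59.2
```

Call:
{"fn": "jog_arm", "kwargs": {"targets": [[[0,0,0],[0,0,-1.2],0],[[0,0,0],[0,0,-2.4],0],[[0,0,0],[0,0,-3.6],0],[[0,0,0],[0,0,-4.8],0],[[0,0,0],[0,0,-5.29],0],[[0,0,0],[0,0,-5.29],0],[[0,0,0],[0,0,-5.29],0]]}}

```text
time: 50.65
tool_pos: [0.579, -0.1077, 0.2141]
tool_rot: [-0.002, 0.522, 0.853, -0.0]
contact_force: [-0.5, 0.1, -2.5]
gripper_width: 0.147
grasp_force: 59.2
```

```bash
python3 - <<'E'
from h import *
a=np.radians(27.1);ax=np.array([.5797,-.1078]);H=np.array([[np.cos(a),-np.sin(a)],[np.sin(a),np.cos(a)]])
im,d,c,T=grab("wrist","w12.png");P=cloud(d,c,T);g=cv2.cvtColor(im,cv2.COLOR_RGB2HSV);z=P[...,2]
l=(P[...,:2]-ax)@H
bl=(g[...,0]>95)&(g[...,0]<130)&(g[...,1]>100)&(abs(z-.096)<.003)
for y in(-.105,.105):
    q=l[bl&(abs(l[...,1]-y)<.02)];print(y,len(q))
    for s in(-1,1):
        k=q[(q[:,0]*s>0)]
        if len(k)>15: print(s,len(k),(np.percentile(k,[2,98],axis=0)*1e3).round(1).tolist())
# bar under gripper: bright points above .16
t=toolT(state());
b=P[(z>.17)&(z<.215)&(g[...,1]<70)&(g[...,2]>90)];lb=(b[:,:2]-ax)@H
if len(b)>50: print('bar',len(b),cv2.minAreaRect((lb*1000).astype(np.float32)),np.median(b[:,2]))
print('tool in head',((t[:2,3]-ax)@H*1e3).round(1),t[:3,3].round(4),jog((*ax,.1058),np.radians(117.1)))
E
```

```text
-0.105 0
0.105 412
-1 180 [[-21.8, 98.7], [-15.5, 109.6]]
1 232 [[12.0, 98.7], [20.3, 109.5]]
bar 8176 ((-1.5674023628234863, 22.823959350585938), (167.74957275390625, 16.10272789001465), 89.81705474853516) 0.2030528952261043
tool in head [-0.4  0.2] [ 0.5793 -0.1078  0.2147] [array([-0.02,  0.02,  4.36]), array([-0.01, -0.01, -0.01])]
```

View pics/w12.png

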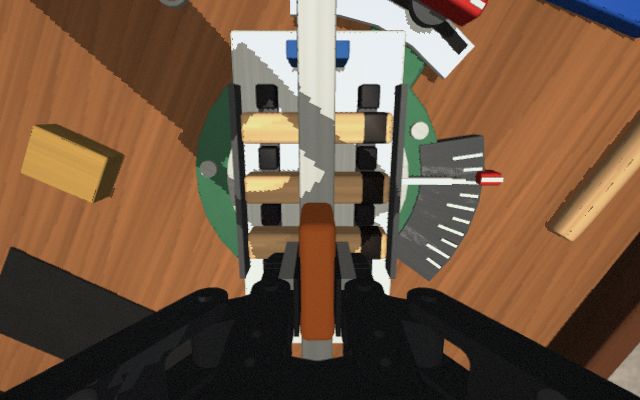

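The bar is over the brackets, with the +y bracket at (318,53) straddled evenly. All three blanks are seated at (318,127), (318,187) and (318,242), and the pointer is on the tab at (488,179).

Call:
{"fn": "jog_arm", "kwargs": {"targets": [[[0,0.03,1.2],[0,0,0],0],[[0,0.03,2.4],[0,0,0],0],[[0,0.03,3.2],[0,0,0],0],[[0,0.03,3.4],[0,0,0],0],[[0,0.03,3.4],[0,0,0],0],[[0,0.03,3.4],[0,0,0],0]]}}

```text
time: 51.45
tool_pos: [0.5816, -0.108, 0.133]
tool_rot: [0.001, 0.522, 0.853, 0.0]
contact_force: [0.3, 0.2, -2.9]
gripper_width: 0.151
grasp_force: 59.1
```

```bash
python3 - <<'E'
from h import *
a=np.radians(27.1);ax=np.array([.5797,-.1078]);H=np.array([[np.cos(a),-np.sin(a)],[np.sin(a),np.cos(a)]])
im,d,c,T=grab("wrist","w13.png");P=cloud(d,c,T);g=cv2.cvtColor(im,cv2.COLOR_RGB2HSV);z=P[...,2]
l=(P[...,:2]-ax)@H
bl=(g[...,0]>95)&(g[...,0]<130)&(g[...,1]>100)&(abs(z-.096)<.003)
q=l[bl&(abs(l[...,1]-.105)<.02)]
for s in(-1,1):
    k=q[(q[:,0]*s>0)]
    if len(k)>15: print(s,len(k),(np.percentile(k,[2,98],axis=0)*1e3).round(1).tolist())
m=(g[...,1]<70)&(g[...,2]>80)&(z>.109)&(z<.125)
for y0,y1 in((.035,.055),(.06,.08),(.09,.115)):
    k=l[m&(l[...,1]>y0)&(l[...,1]<y1)&(abs(l[...,0])<.02)];print(y0,len(k),(np.percentile(k[:,0],[2,98])*1e3).round(1) if len(k) else '')
print(jog((*ax,.1058),np.radians(117.1)),state()['tool_pos'])
E
```

```text
-1 602 [[-22.2, 98.5], [-13.1, 109.8]]
1 588 [[11.5, 98.5], [20.5, 109.7]]
0.035 1610 [-6.7  8.3]
0.06 1870 [-6.9  8.3]
0.09 1661 [-6.8  8.5]
[array([ 0.04, -0.06,  1.09]), array([ 0.01,  0.01, -0.  ])] [ 0.58154473 -0.10797828  0.13297247]
```

Call:
{"fn": "jog_arm", "kwargs": {"targets": [[[0.02,-0.07,0.2],[0,0,0],0],[[0.02,-0.07,0.5],[0,0,0],0],[[0.02,-0.07,0.8],[0,0,0],0],[[0.02,-0.07,1.0],[0,0,0],0],[[0.02,-0.07,1.08],[0,0,0],0],[[0.02,-0.07,1.08],[0,0,0],0]]}}

```text
time: 52.25
tool_pos: [0.5785, -0.1079, 0.1058]
tool_rot: [-0.001, 0.522, 0.853, -0.0]
contact_force: [-6.6, 2.0, 7.4]
gripper_width: 0.151
grasp_force: 60.5
```

Call:
{"fn": "jog_arm", "kwargs": {"targets": [[[0,0,0],[0,0,0],40],[[0,0,0],[0,0,0],40],[[0,0,0],[0,0,0],40],[[0,0,-1],[0,0,0],40],[[0,0,-3],[0,0,0],40],[[0,0,-5],[0,0,0],40],[[0,0,-7],[0,0,0],40],[[0,0,-7],[0,0,0],40]]}}

```text
time: 53.25
tool_pos: [0.5813, -0.1088, 0.2858]
tool_rot: [0.005, 0.522, 0.853, 0.001]
contact_force: [0.4, 0.7, -0.0]
gripper_width: 0.402
grasp_force: 0.0
```

```bash
python3 - <<'E'
from h import *
a=np.radians(27.1);ax=np.array([.5797,-.1078]);H=np.array([[np.cos(a),-np.sin(a)],[np.sin(a),np.cos(a)]])
im,d,c,T=grab("wrist","w14.png");P=cloud(d,c,T);z=P[...,2];l=(P[...,:2]-ax)@H
for y in(-.09,-.05,.04,.08,.105,.115):
    m=(abs(l[...,1]-y)<.006)&(abs(l[...,0])<.011)&(z>.085)&(z<.11);print(y,m.sum(),np.median(z[m]).round(4) if m.sum() else '',(np.percentile(l[m][:,0],[2,98])*1e3).round(1) if m.sum() else '')
g=cv2.cvtColor(im,cv2.COLOR_RGB2HSV)
m=cv2.inRange(g,(0,150,60),(6,255,255))|cv2.inRange(g,(174,150,60),(180,255,255))
q=P[(m>0)&(z>.087)&(z<.094)&(P[...,1]>.02)];print(len(q),cv2.minAreaRect((q[:,:2]*1000).astype(np.float32)) if len(q) else '')
E
```

```text
-0.09 161 0.0947 [-9.3  5.3]
-0.05 186 0.0947 [-10.    5.2]
0.04 230 0.0946 [-10.1   5. ]
0.08 251 0.0948 [-9.6  5.8]
0.105 270 0.0946 [-9.4 11. ]
0.115 196 0.0946 [-9.3  5.7]
819 ((593.177734375, 60.20199966430664), (14.526935577392578, 55.93820571899414), 89.77860260009766)
```

View pics/w14.png

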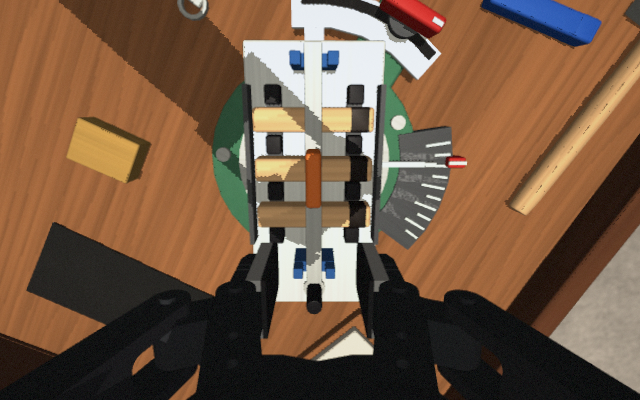

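The last view shows the bar level (top at 94.7 mm all along) in both brackets at (313,60) and (313,262), across the three seated blanks. The pointer is on the tab at (457,162), the knob is tight and the gripper is clear.

```bash
python3 -c "
from plant import *
print(job_done())"
```

```text
the job is handed in; nothing more can be done
None
```

The job is done and handed in after about 53 s on the robot's clock: the head pointer is on the red tab, the knob is tight, all three wooden blanks are in their saddles, and the hold-down bar is back level in both brackets.

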